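# Deburr the new well of a dry-bath block

## Robot

A 7-joint arm with a two-finger parallel gripper is mounted at the origin on the work surface. World frame = base frame: x ahead of the robot, y to its left, z up, the work surface at z = 0. Lengths are in m, angles in rad, forces in N, time in s.
With the tool pointing down it reaches from about 0.425 to 0.875 m from the base axis. Payload 4.7 kg.
Tool frame: the origin (TCP) lies at the very end of the fingers, on their centre line; the grasp point (between the pads) lies 19 mm behind it (grip_point_offset is the distance from the TCP to the grasp point, in m); x points along the fingers, z is the direction in which the jaws open and shut, and the axes are right-handed (so a half turn about x gives the same grasp; the last joint's range is limited). The gripper opens to 87 mm and grips with 3 to 60 N. Pads are 19 mm wide; open, the fingers measure 117 mm over their backs; the gripper's body (75 mm by 190 mm) begins 51 mm behind the grasp point.
Start: joints at [-1.206, 0.321, -0.07, 1.45, 0.023, 1.371, -0.057], TCP at [0.223, 0.61, 0.223] pointing down, gripper open.
Joint ranges: [-2.86, 2.86], [-0.3, 2.09], [-1.38, 1.24], [0.06, 2.45], [-1.56, 4.7], [0.09, 2.05], [-2.69, 2.69]. Speed limits (rad/s): [2.57, 2.57, 3.14, 3.14, 3.14, 3.14, 3.14].

## Interface

Orientations are given as a rotation vector (axis times angle).
In Python, from bench import get_state, get_image, calibration, close_job, grip_point_offset gives the robot as it stands.
- The arm moves only by the tool play_rows, never from a script. Its argument "targets" is a list of rows, each an object with "claw": the closure, from 0 (fully open) to 1 (shut); "linear": the shift along the tool's x, y, z as a fraction of full scale, a list of three; "rotation": the turn, a rotation vector about the tool's x, y, z as a fraction of full scale, a list of three. In form: [{"claw": claw, "linear": [x, y, z], "rotation": [wx, wy, wz]}, ...]. A call has 1 to 10 rows; each row shifts and turns the pose as measured when the row begins, along the tool's axes as they then stand; what a row does not reach is not made up. Full scale, the value 1, is 2.5 cm for a shift and 90 degrees for a turn. A row lasts 1/12 s, in which the tool goes at most 41.7 mm and 7.16 degrees, less where a joint would pass 70% of its speed; a pose out of reach is approached as far as the arm can. A call with a number of a shift or a turn outside -1 to 1 is refused whole. A call with a gripper value outside its range is refused whole. The fingers move at their own pace and stop on an object; "newtons" is the grip in N (left out, the last holds). Time passes only in rows, so rows that do not move let the fingers close. It gives the time, the measured TCP pose, the force and the opening at its end, in the units of the state.
- get_state(): the state, without advancing time (a new reading comes with each control period).
- get_image(name): name is "scene" or "side" or "wrist"; returns the picture (480x640x3 uint8, blue, green, red); there is no depth.
- calibration(name): a dict with "fx", "fy", "cx", "cy" (pixels), "rvec" (rotation vector, rad) and "tvec" (3), from world to camera coordinates, as OpenCV has them; the wrist camera has in their place "hand_eye" (4x4, takes a point from camera to tool coordinates, whose origin is the TCP and whose axes are the tool frame's). Camera axes: x right, y down, z forward; pixel columns grow to the right and rows downward; lengths in m; the calibration is good to about 2 mm. A picture is of the moment at which its call begins: read the wrist's pose just before it. calibration takes no time and is no camera call.
- close_job(): hands the job in, once; it reports no verdict.
The state is a dict: "time": time; "joint_positions": joint angles; "qd": joint speeds; "joint_torque": joint torques, N m; "position": TCP position; "tool_rot": TCP orientation; "ft_force": force on the tool from outside, world axes, zero at the start; "torque": the same for the moment, N m; "grip_width": opening from 0.0 (shut) to 1.0 (fully open).
Only numpy, scipy, OpenCV 4.12 (cv2) and the standard library are available. Lean on these libraries where they do the work, as an engineer would, in place of code of your own. Each camera call takes 0.05 s, during which the arm holds its last target. There are 200 camera calls.

## Task

The aluminium heating block in the vice has a freshly bored large well: take the swivel-blade deburring tool out of the tool stand, hook its blade inside the edge of that well on the side next to the small thermometer hole, and draw it clockwise (seen from above) in a full circle back to where it began, slowly, in some ten seconds, without lifting it out on the way. Pull it lightly and steadily outwards so that the blade keeps bearing on the edge all round: about 4 N, and always under 10 N. Then lift it out and stand the tool upright in a free hole of the stand, blade down with its guard flat on the stand, let go, and leave everything else where it is.

Things in the scene. Friction and masses are not known exactly. Their poses are not given: they have to be found in the camera images.
- deburrer: Hand deburring tool, 70 g, standing blade down in an end hole of the stand. Origin: centre of the underside of its round steel guard (28 mm wide, 5 mm thick), which rests on the stand's top; z up the handle = the blade's swivel axis. Above the guard a black flat-sided handle, 18 mm thick along own x, 24 mm wide along y, z = 5 to 72 mm. Grip it on the 18 mm about 30 mm up. The blade hangs below.
- blade: Oiled steel blade, swivels freely without end about the handle's axis; origin and z as the tool, x from the axis to the offset end. Round 3.2 mm bar: down the axis to z = -7, cranked out to 6 mm in x, then straight down from z = -13 to -29 mm. The straight end runs on the edge, trailing like a caster inside of the handle's axis and some 10 degrees behind it; the hand need not turn.
- blade_tip (a point): Lower tip of the blade, 6 mm off the swivel axis, 29 mm below the guard's underside. In use it is some 7 mm down in the well, and the handle's axis further out, about 26 mm from the well's centre. An end that points outwards jams if pushed straight at the wall: bring the axis out sideways to that direction first, so that the wall swings the end inwards, then follow round to the start.
- well (a point): Where the centre of the large well's mouth lies, level with the block's top, if the block sits mid-way in the jaws; the real well may be up to 4 mm off along x, to be felt or seen. The well is 18 mm on the -x side of the block's middle. Axes as the vice: x points to the thermometer hole (32.5 mm from the well's centre), z up. Clockwise from above: +x, -y, -x, +y. Three tube wells lie beyond.
- vice: Grey drill-press vice, fixed, 100 x 290 mm, jaws 68 mm high; origin on the bench under the jaws' middle; x along the jaws, y along the screw (tommy bar at -y). In it, stiffly clamped, the aluminium block, 95.5 (x) x 76 x 51 mm, level top 87 mm above the bench, up to 4 mm off the middle either way along x; in its top the large well (44 mm wide, 41 deep) and, towards +x, a 7 mm thermometer hole.
- stand: Grey plastic tool stand, fixed, 62 x 175 mm, 55 mm high. Origin: centre of its underside; three holes in a row along y, at y = -55, 0, +55 mm (x = 0), each 22 mm in diameter and 48 mm deep from the top face at z = 55 mm. The deburring tool stands in one end hole, a round file in the other; the middle hole is free.
- file: Round file with a turned wooden handle (no guard, 25 mm wide, 62 mm high), standing in the other end hole of the stand; origin at the foot of its handle. Leave it.
- jar0: Sample jar with red screw cap, 45 mm wide, 53 mm high, standing on the bench; origin under its centre. Leave it.
- jar1: Another such jar. Leave it.
- jar2: Another such jar. Leave it.
- marker: Marker pen lying on the bench, 135 mm long, 13 mm thick. Leave it.
- spoon: Steel sampling spoon lying on the bench, 147 mm long. Leave it.
- beaker: Small glass beaker, 60 mm wide, 75 mm high. Leave it.
Things that resemble listed ones, but are neither listed nor needed, are in the scene too. What is shaped like the deburrer but green or orange is not meant.

How it is judged:
On the way, in this order (a step that is already met when the one before it is completed fails the run):
1. blade inside the well and touching its edge, at the start, on the side next to the thermometer hole (y of blade_tip in the frame of well between -0.009 and 0.009 m and x of blade_tip in the frame of well above 0.005 m and contact force between blade and vice above 1 N and z of blade_tip in the frame of well between -0.025 and -0.001 m), for 0.3 s.
2. blade inside the well and touching its edge, an eighth of the way round clockwise (y of blade_tip in the frame of well between -0.0165 and -0.0105 m and x of blade_tip in the frame of well above 0.005 m and contact force between blade and vice above 1 N and z of blade_tip in the frame of well between -0.025 and -0.001 m), for 0.12 s.
3. blade inside the well and touching its edge, a quarter of the way (y of blade_tip in the frame of well below -0.0178 m and contact force between blade and vice above 1 N and z of blade_tip in the frame of well between -0.025 and -0.001 m), for 0.3 s.
4. blade inside the well and touching its edge, three eighths (y of blade_tip in the frame of well between -0.0165 and -0.0105 m and x of blade_tip in the frame of well below -0.005 m and contact force between blade and vice above 1 N and z of blade_tip in the frame of well between -0.025 and -0.001 m), for 0.12 s.
5. blade inside the well and touching its edge, half way (y of blade_tip in the frame of well between -0.009 and 0.009 m and x of blade_tip in the frame of well below -0.005 m and contact force between blade and vice above 1 N and z of blade_tip in the frame of well between -0.025 and -0.001 m), for 0.3 s.
6. blade inside the well and touching its edge, five eighths (y of blade_tip in the frame of well between 0.0105 and 0.0165 m and x of blade_tip in the frame of well below -0.005 m and contact force between blade and vice above 1 N and z of blade_tip in the frame of well between -0.025 and -0.001 m), for 0.12 s.
7. blade inside the well and touching its edge, three quarters (y of blade_tip in the frame of well above 0.0178 m and contact force between blade and vice above 1 N and z of blade_tip in the frame of well between -0.025 and -0.001 m), for 0.3 s.
8. blade inside the well and touching its edge, seven eighths (y of blade_tip in the frame of well between 0.0105 and 0.0165 m and x of blade_tip in the frame of well above 0.005 m and contact force between blade and vice above 1 N and z of blade_tip in the frame of well between -0.025 and -0.001 m), for 0.12 s.
9. blade inside the well and touching its edge, back at the start after the full circle (all of step 1), for 0.3 s.
At the end, for the whole second after the job is handed in: The blade has gone once clockwise round the well in contact with its edge; the tool stands released and at rest in a hole of the stand: guard within 5 mm of the stand's top, within 6 mm of the hole's centre along either axis, upright within 0.12 rad ((y of deburrer in the frame of stand between -0.061 and -0.049 m or y of deburrer in the frame of stand between -0.006 and 0.006 m or y of deburrer in the frame of stand between 0.049 and 0.061 m) and x of deburrer in the frame of stand between -0.006 and 0.006 m and z of deburrer in the frame of stand between 0.05 and 0.059 m and angle between deburrer's own z axis and vertical below 0.12 rad and linear speed of deburrer below 0.02 m/s and contact force between the fingers and deburrer below 0.1 N); the robot touches nothing.
It fails at once if the blade pressed on the block or vice with more than 10 N (contact force between blade and vice above 10 N).
It fails at once if the blade lifted out over the edge on the half of the well away from the thermometer hole (x of blade_tip in the frame of well below -0.008 m and z of blade_tip in the frame of well between 0.001 and 0.012 m and horizontal distance between blade_tip and well between 0.014 and 0.028 m).
It fails at once if a bystander moved by more than 30 mm or tipped over (distance of any of jar0, jar1, jar2, marker, spoon, beaker, file from where it was at the start of the episode above 0.03 m or angle between any of jar0, jar1, jar2, marker, spoon, beaker, file's own z axis and vertical above 0.5 rad).
It also fails if it takes over 72 s, if anything falls off the work surface, if the arm or the gripper's body presses on something with over 40 N, if the wrist force passes 120 N, or if a joint passes its speed limit or range.

## Working session

There is one attempt and no reset: what is moved stays moved. The work goes in short steps, Python scripts to look and compute and a tool call to move; the robot and the scene stay as the last step left them, time stands still between calls to the robot, and variables do not carry over. Pictures are saved under pics/ and viewed, about 8 in all and at most 12, crops included, and the job is handed in when it is done.

Besides the shell and the picture viewer there is one more tool, called after "Request:" by a JSON object that holds its "fn" and its "kwargs". play_rows: Moves the arm, as the interface text tells. Shift numbers are shares of 2.5 cm and turn numbers shares of 90 degrees, none past 1 either way. Its arguments: {"type":"object","properties":{"targets":{"type":"array"},"newtons":{"type":"number"}},"required":["targets"]}

```bash
ls; mkdir -p pics; cat > h.py <<'E'
import numpy as np, cv2
from bench import *
from scipy.spatial.transform import Rotation as R
def cam(name, st=None):
    c=calibration(name); K=np.array([[c["fx"],0,c["cx"]],[0,c["fy"],c["cy"]],[0,0,1.]])
    if "hand_eye" in c:
        T=np.eye(4); T[:3,:3]=R.from_rotvec(st["tool_rot"]).as_matrix(); T[:3,3]=st["position"]
        M=T@np.array(c["hand_eye"]); return K,M[:3,:3],M[:3,3]   # cam->world
    Rm=R.from_rotvec(c["rvec"]).as_matrix(); return K,Rm.T,-Rm.T@np.array(c["tvec"])
def ray(C,uv):
    K,Rm,o=C; d=Rm@np.linalg.solve(K,[uv[0],uv[1],1.]); return o,d/np.linalg.norm(d)
def plane(C,uv,z):
    o,d=ray(C,uv); return o+d*(z-o[2])/d[2]
def tri(a,b):
    (o1,d1),(o2,d2)=a,b; s=np.linalg.lstsq(np.c_[d1,-d2],o2-o1,rcond=None)[0]
    p,q=o1+d1*s[0],o2+d2*s[1]; return (p+q)/2,np.linalg.norm(p-q)
def proj(C,P):
    K,Rm,o=C; p=K@(Rm.T@(np.array(P)-o)); return p[:2]/p[2]
E
python3 - <<'E'
from h import *
np.set_printoptions(precision=4,suppress=True)
s=get_state(); print(s); print(grip_point_offset if not callable(grip_point_offset) else grip_point_offset())
for n in("scene","side","wrist"):
    s=get_state(); cv2.imwrite(f"pics/{n}0.png",get_image(n)); C=cam(n,s); print(n,C[0].ravel(),C[2],C[1][:,2])
np.save("st0.npy",[s["position"],s["tool_rot"]])
E
```

```text
pics
{'time': 0.0, 'joint_positions': array([-1.2059,  0.3218, -0.0701,  1.4517,  0.0226,  1.3708, -0.0569]), 'qd': array([ 0.0001, -0.0013,  0.0002, -0.0007, -0.0011, -0.0002,  0.0001]), 'joint_torque': array([ -0.0004, -49.1293,  -0.4038, -31.2531,  -0.0637,   0.044 ,
         0.0002]), 'position': array([0.2232, 0.6099, 0.2215]), 'tool_rot': array([-0.9482,  1.3565,  0.9463]), 'ft_force': array([ 0.526 , -0.2437, -0.1623]), 'torque': array([-0.0118,  0.0032,  0.0102]), 'grip_width': 0.9962084328195203}
0.0187
scene [616.5104   0.     316.1338   0.     616.5104 232.9741   0.       0.
   1.    ] [0.9971 0.401  0.8876] [-0.4665 -0.3248 -0.8227]
side [443.5399   0.     319.2172   0.     443.5399 237.7515   0.       0.
   1.    ] [0.4899 0.6803 0.5238] [ 0.0859 -0.7906 -0.6063]
wrist [359.4878   0.     321.6753   0.     359.4878 241.1014   0.       0.
   1.    ] [0.1567 0.6368 0.3838] [ 0.2477 -0.0929 -0.9644]
```

View pics/scene0.png

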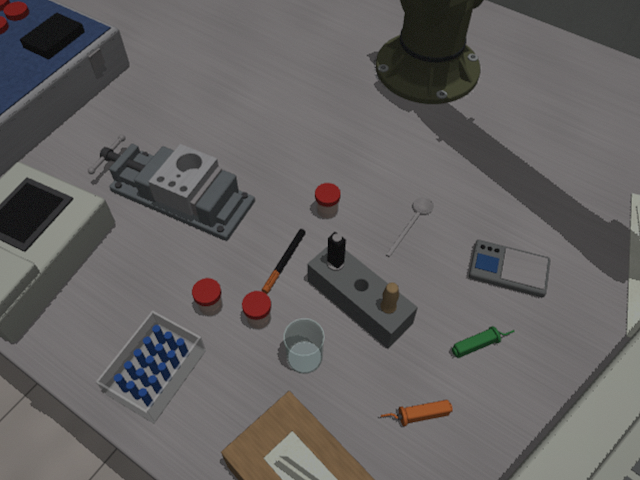

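View pics/side0.png

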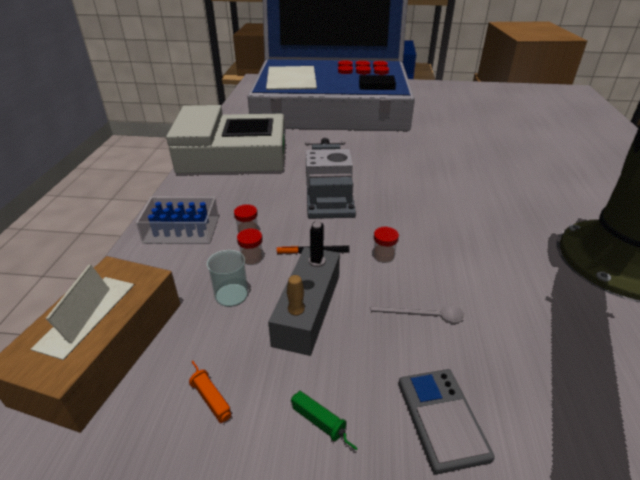

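The candidates are: black tool at scene (336,250) / side (317,242), which is the deburrer; green one at (477,341), orange one at (425,411), which are decoys; file at (391,297); tool in the vice area none. The vice is at (180,185).

```bash
python3 - <<'E'
from h import *
np.set_printoptions(precision=4,suppress=True)
S=cam("scene");D=cam("side")
for n,a,b,z in[("mid hole",(361,285),(308,284),.055),("deb top",(337,236),(317,226),.127),("file top",(391,287),(295,281),.117),("well",(189,161),(338,157),.087)]:
    print(n,tri(ray(S,a),ray(D,b)),plane(S,a,z),plane(D,b,z))
a=cv2.imread("pics/scene0.png");b=cv2.imread("pics/side0.png")
f=lambda i,x,y,w,h,k:cv2.resize(i[y:y+h,x:x+w],None,fx=k,fy=k,interpolation=cv2.INTER_CUBIC)
A=np.hstack([f(a,140,138,80,60,5),f(a,300,225,80,60,5)])
B=np.hstack([f(b,295,135,80,60,5),f(b,270,215,80,60,5)])
cv2.imwrite("pics/c1.png",cv2.convertScaleAbs(np.vstack([A,B]),alpha=1.4))
s=get_state();print(R.from_rotvec(s["tool_rot"]).as_matrix())
E
```

```text
mid hole (array([0.5622, 0.1836, 0.0506]), np.float64(0.002119853131359871)) [0.5655 0.1855 0.055 ] [0.5609 0.1872 0.055 ]
deb top (array([0.5523, 0.1295, 0.1249]), np.float64(0.0023037769909610077)) [0.5524 0.1294 0.127 ] [0.5527 0.1338 0.127 ]
file top (array([0.5711, 0.237 , 0.1071]), np.float64(0.0016231379887426834)) [0.5758 0.2386 0.117 ] [0.5696 0.2484 0.117 ]
well (array([ 0.5429, -0.1826,  0.0835]), np.float64(0.00038035063555286717)) [ 0.5451 -0.1798  0.087 ] [ 0.5424 -0.176   0.087 ]
[[-0.0004 -0.9391  0.3436]
 [-0.0014  0.3436  0.9391]
 [-1.     -0.0001 -0.0015]]
```

View pics/c1.png

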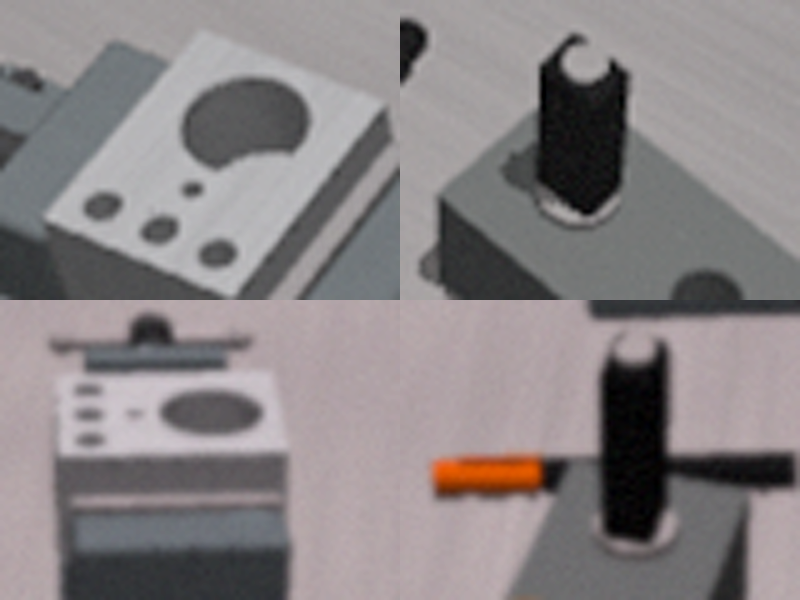

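The crop confirms it: black flat-sided handle with a white top on a steel guard at scene (336,262). The thermometer hole is at scene (178,176) and the well's centre is near (189,163). I'm moving above the stand to look from close.

Request:
{"fn": "play_rows", "kwargs": {"targets": [{"claw":0,"linear":[-0.05,-1,-0.67],"rotation":[0,0,0]},{"claw":0,"linear":[-0.05,-1,-0.67],"rotation":[0,0,0]},{"claw":0,"linear":[-0.05,-1,-0.67],"rotation":[0,0,0]},{"claw":0,"linear":[-0.05,-1,-0.67],"rotation":[0,0,0]},{"claw":0,"linear":[-0.05,-1,-0.67],"rotation":[0,0,0]},{"claw":0,"linear":[-0.05,-1,-0.67],"rotation":[0,0,0]},{"claw":0,"linear":[-0.05,-1,-0.67],"rotation":[0,0,0]},{"claw":0,"linear":[-0.05,-1,-0.67],"rotation":[0,0,0]},{"claw":0,"linear":[-0.05,-1,-0.67],"rotation":[0,0,0]},{"claw":0,"linear":[-0.05,-1,-0.67],"rotation":[0,0,0]}]}}

```text
time: 0.98
position: [0.3991, 0.3626, 0.2286]
tool_rot: [-0.96, 1.359, 0.963]
ft_force: [-0.0, 0.2, 0.6]
grip_width: 0.998
```

Request:
{"fn": "play_rows", "kwargs": {"targets": [{"claw":0,"linear":[-0.05,-1,-0.67],"rotation":[0,0,0]},{"claw":0,"linear":[-0.05,-1,-0.67],"rotation":[0,0,0]},{"claw":0,"linear":[-0.05,-1,-0.67],"rotation":[0,0,0]},{"claw":0,"linear":[-0.05,-1,-0.67],"rotation":[0,0,0]},{"claw":0,"linear":[-0.05,-1,-0.67],"rotation":[0,0,0]},{"claw":0,"linear":[-0.05,-1,-0.67],"rotation":[0,0,0]},{"claw":0,"linear":[-0.05,-1,-0.67],"rotation":[0,0,0]},{"claw":0,"linear":[-0.05,-1,-0.67],"rotation":[0,0,0]},{"claw":0,"linear":[0,0,0],"rotation":[0,0,0]}]}}

```text
time: 1.73
position: [0.5522, 0.1512, 0.2373]
tool_rot: [-0.957, 1.365, 0.953]
ft_force: [-0.1, -1.3, 0.6]
grip_width: 1.004
```

```bash
cat >> h.py <<'E'
def shot(f):
    s=get_state(); i=get_image("wrist"); cv2.imwrite(f"pics/{f}.png",i); np.savez(f"{f}.npz",p=s["position"],r=s["tool_rot"]); return s,i
def wc(f):
    d=np.load(f"{f}.npz"); return cam("wrist",{"position":d["p"],"tool_rot":d["r"]})
E
python3 - <<'E'
from h import *
s,i=shot("w1"); print(s["position"],s["qd"])
C=wc("w1")
for P in [(.5524,.1294,.127),(.563,.185,.055),(.573,.24,.117)]: print(proj(C,P))
E
```

```text
[0.55216359 0.15118948 0.2372772 ] [-0.01701062 -0.01132562 -0.04984522  0.0204833  -0.04015221  0.01783284
 -0.03522393]
[294.92669719 247.23696753]
[358.19862301 218.57274698]
[434.11188975 223.07802128]
```

View pics/w1.png

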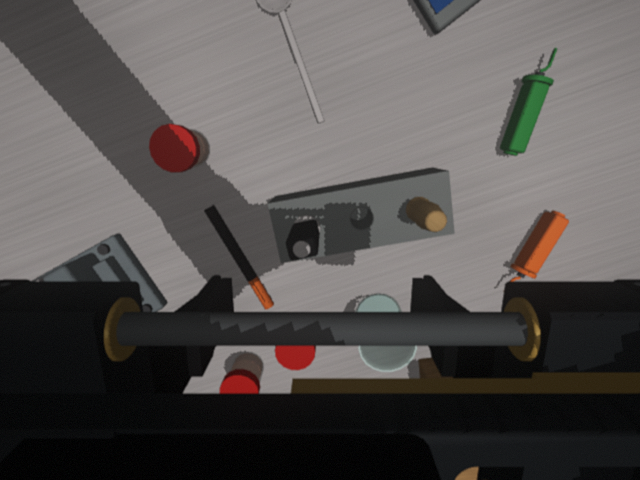

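Wrist view: tool at (302,243), middle hole at (360,217), file at (430,213), jar caps and beaker well clear. Next I'm enlarging the tool, brightened, to read the direction of its flats.

```bash
python3 - <<'E'
from h import *
i=cv2.imread("pics/w1.png")[195:275,262:382]
i=(255*(i/255.)**0.5).astype(np.uint8)
cv2.imwrite("pics/c2.png",cv2.resize(i,None,fx=6,fy=6,interpolation=cv2.INTER_CUBIC))
E
```

```text
(no output)
```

View pics/c2.png

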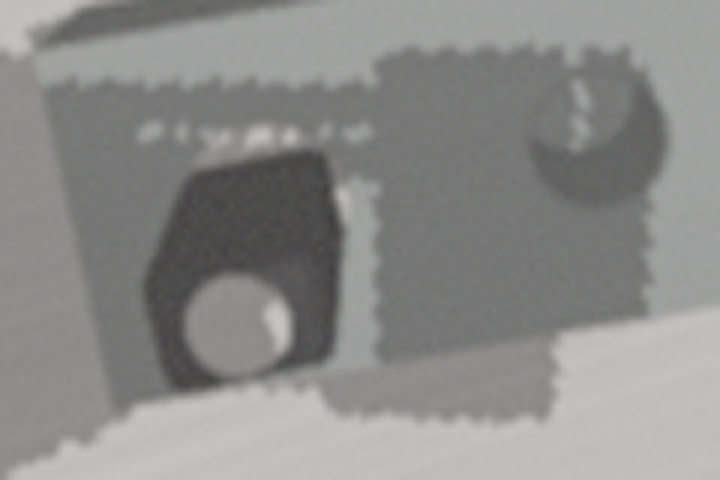

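```bash
python3 - <<'E'
from h import *
np.set_printoptions(precision=4,suppress=True)
S=cam("scene");C=wc("w1")
u=lambda x,y:(262+x/6-.4,195+y/6-.4)
a,b,c=[plane(S,p,.060) for p in((328,264),(337.4,268),(344.4,263))]
print("scene base corners",a,b,c,np.linalg.norm(a-b),np.linalg.norm(b-c),(a-b)[:2],(c-b)[:2])
p=[plane(C,u(*q),.125) for q in((180,388),(330,360),(148,285))]
print("top",p,np.linalg.norm(p[0]-p[1]),np.linalg.norm(p[0]-p[2]),(p[1]-p[0])[:2],(p[2]-p[0])[:2])
q=[plane(C,u(*q),.060) for q in((195,170),(325,150))];print("far base edge",q,np.linalg.norm(q[0]-q[1]))
print("disc",plane(C,u(240,325),.127),tri(ray(C,u(240,325)),ray(S,(300+186/5,225+62/5))))
print("hole",plane(C,u(598,136),.055),tri(ray(C,u(598,136)),ray(S,(361.2,284.5))), 'diam',np.linalg.norm(plane(C,u(528,136),.055)-plane(C,u(668,136),.055)))
e=[plane(C,u(*q),.055) for q in((40,50),(110,408),(715,308))];print("stand end",e,(e[0]-e[1]),e[2]-e[1])
E
```

```text
scene base corners [0.5658 0.1237 0.06  ] [0.5635 0.1399 0.06  ] [0.5494 0.1438 0.06  ] 0.0164239868007972 0.014543648454171956 [ 0.0024 -0.0163] [-0.014   0.0039]
top [array([0.5614, 0.123 , 0.125 ]), array([0.5644, 0.1433, 0.125 ]), array([0.5466, 0.124 , 0.125 ])] 0.02050445932678594 0.014812671703947004 [0.003  0.0203] [-0.0148  0.0011]
far base edge [array([0.5454, 0.1252, 0.06  ]), array([0.5493, 0.1461, 0.06  ])] 0.021234265442986063
disc [0.5553 0.1339 0.127 ] (array([0.5552, 0.133 , 0.1287]), np.float64(0.0024989579516775835))
hole [0.5628 0.1882 0.055 ] (array([0.5636, 0.1867, 0.0542]), np.float64(0.0033760719966929773)) diam 0.022719138033061546
stand end [array([0.5194, 0.1078, 0.055 ]), array([0.5798, 0.0964, 0.055 ]), array([0.5968, 0.1976, 0.055 ])] [-0.0604  0.0114  0.    ] [0.017  0.1012 0.    ]
```

Request:
{"fn": "play_rows", "kwargs": {"targets": [{"claw":0,"linear":[0.1,0,0],"rotation":[0.074,0,0]},{"claw":0,"linear":[0.1,0,0],"rotation":[0.074,0,0]},{"claw":0,"linear":[0.1,0,0],"rotation":[0.074,0,0]},{"claw":0,"linear":[0.1,0,0],"rotation":[0.074,0,0]},{"claw":0,"linear":[0.1,0,0],"rotation":[0.074,0,0]},{"claw":0,"linear":[0.1,0,0],"rotation":[0.074,0,0]},{"claw":0,"linear":[0.1,0,0],"rotation":[0.074,0,0]},{"claw":0,"linear":[0.1,0,0],"rotation":[0.074,0,0]},{"claw":0,"linear":[0.1,0,0],"rotation":[0.074,0,0]},{"claw":0,"linear":[0.1,0,0],"rotation":[0.074,0,0]}]}}

```text
time: 2.62
position: [0.5431, 0.1649, 0.208]
tool_rot: [-0.022, 1.59, 0.019]
ft_force: [0.4, 0.5, 0.3]
grip_width: 0.999
```

Request:
{"fn": "play_rows", "kwargs": {"targets": [{"claw":0,"linear":[0.1,0,0],"rotation":[0.074,0,0]},{"claw":0,"linear":[0.1,0,0],"rotation":[0.074,0,0]},{"claw":0,"linear":[0,0,0],"rotation":[0,0,0]},{"claw":0,"linear":[0,0,0],"rotation":[0,0,0]}]}}

```text
time: 2.95
position: [0.5391, 0.1703, 0.2009]
tool_rot: [0.164, 1.588, -0.17]
ft_force: [1.2, 0.4, -0.1]
grip_width: 1.001
```

```bash
cat >> h.py <<'E'
def tell(target=None,yaw=None):
    s=get_state(); M=R.from_rotvec(s["tool_rot"]).as_matrix(); print("t",round(s["time"],2),"p",s["position"].round(4),"F",s["ft_force"].round(2),"w",round(s["grip_width"],3))
    print(" zyaw",np.degrees(np.arctan2(M[1,2],M[0,2])).round(2),"xaxis",M[:,0].round(4),"q",s["joint_positions"].round(2))
    if target is not None: print(" rows linear total", (M.T@(np.array(target)-s["position"])/.025).round(3))
    if yaw is not None:
        y=np.radians(yaw); T=np.array([[0,np.sin(y),np.cos(y)],[0,-np.cos(y),np.sin(y)],[-1,0,0.]]).T
        T=np.c_[[0,0,-1],np.cross([np.cos(y),np.sin(y),0],[0,0,-1]),[np.cos(y),np.sin(y),0]]
        print(" rot total",(R.from_matrix(M.T@T).as_rotvec()/(np.pi/2)).round(4))
    return s
E
python3 - <<'E'
from h import *
s,i=shot("w2"); tell((.5545,.1335,.16),-10)
print(proj(wc("w2"),(.5553,.1339,.127)))
i=(255*(i/255.)**0.6).astype(np.uint8)
cv2.imwrite("pics/c3.png",i)
E
```

```text
t 3.0 p [0.539  0.1705 0.2009] F [ 0.15  0.44 -0.09] w 1.001
 zyaw -12.13 xaxis [-0.0239 -0.0011 -0.9997] q [-0.72  0.17  0.42  1.69 -0.08  1.31 -0.5 ]
 rows linear total [ 1.622 -1.306  0.954]
 rot total [-0.0236 -0.0148  0.0036]
[355.83223159 296.87311661]
```

View pics/c3.png

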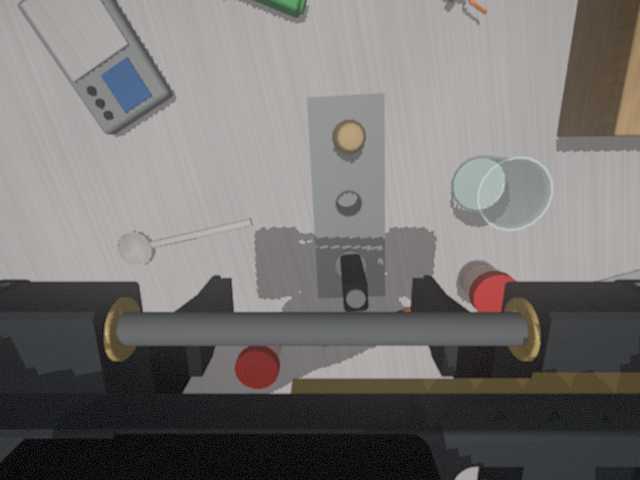

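Handle seen end-on at (356,299), predicted (356,297). Its thin side lies across the jaws and the middle hole at (348,202) is free. I'll go down in two stages.

Request:
{"fn": "play_rows", "kwargs": {"targets": [{"claw":0,"linear":[0.2,-0.33,0.24],"rotation":[-0.006,-0.004,0]},{"claw":0,"linear":[0.2,-0.33,0.24],"rotation":[-0.006,-0.004,0]},{"claw":0,"linear":[0.2,-0.33,0.24],"rotation":[-0.006,-0.004,0]},{"claw":0,"linear":[0.4,-0.33,0.24],"rotation":[-0.006,-0.004,0]},{"claw":0,"linear":[0.3,0,0],"rotation":[0,0,0]},{"claw":0,"linear":[0,0,0],"rotation":[0,0,0]},{"claw":0,"linear":[0,0,0],"rotation":[0,0,0]}]}}

```text
time: 3.58
position: [0.5557, 0.1367, 0.1682]
tool_rot: [0.116, 1.565, -0.12]
ft_force: [0.5, 0.1, 0.1]
grip_width: 1.005
```

```bash
python3 - <<'E'
from h import *
tell((.5545,.1332,.066),-10)
E
```

```text
t 3.58 p [0.5557 0.1367 0.1682] F [0.53 0.09 0.14] w 1.005
 zyaw -8.6 xaxis [ 0.0025 -0.0028 -1.    ] q [-0.68  0.19  0.44  1.74 -0.08  1.23 -0.37]
 rows linear total [ 4.09  -0.138 -0.037]
 rot total [0.0156 0.0019 0.0015]
```

Request:
{"fn": "play_rows", "kwargs": {"targets": [{"claw":0,"linear":[0.5,-0.04,-0.01],"rotation":[0.004,0,0]},{"claw":0,"linear":[0.5,-0.04,-0.01],"rotation":[0.004,0,0]},{"claw":0,"linear":[0.5,-0.04,-0.01],"rotation":[0.004,0,0]},{"claw":0,"linear":[0.5,-0.04,-0.01],"rotation":[0.004,0,0]},{"claw":0,"linear":[0.5,0,0],"rotation":[0,0,0]},{"claw":0,"linear":[0.5,0,0],"rotation":[0,0,0]},{"claw":0,"linear":[0.5,0,0],"rotation":[0,0,0]},{"claw":0,"linear":[0.3,0,0],"rotation":[0,0,0]},{"claw":0,"linear":[0,0,0],"rotation":[0,0,0]}]}}

```text
time: 4.33
position: [0.5515, 0.1376, 0.0635]
tool_rot: [0.133, 1.566, -0.134]
ft_force: [0.2, -0.2, -0.5]
grip_width: 1.002
```

```bash
python3 - <<'E'
from h import *
tell((.5545,.1332,.066),-10)
E
```

```text
t 4.33 p [0.5515 0.1376 0.0635] F [ 0.22 -0.17 -0.49] w 1.002
 zyaw -9.74 xaxis [ 3.e-04 -9.e-04 -1.e+00] q [-0.66  0.29  0.43  1.85 -0.14  1.03 -0.35]
 rows linear total [-0.1   -0.153  0.149]
 rot total [0.0028 0.0003 0.0005]
```

Request:
{"fn": "play_rows", "kwargs": {"targets": [{"claw":0,"linear":[-0.08,-0.1,0.1],"rotation":[0,0,0]},{"claw":0,"linear":[-0.04,-0.06,0.06],"rotation":[0,0,0]},{"claw":0,"linear":[0,0,0],"rotation":[0,0,0]}]}}

```text
time: 4.58
position: [0.5547, 0.1331, 0.0664]
tool_rot: [0.132, 1.567, -0.134]
ft_force: [-0.1, -0.0, -0.2]
grip_width: 1.001
```

```bash
python3 - <<'E'
from h import *
tell((.5545,.1332,.066),-10)
i=get_image("scene")[220:300,300:420]
cv2.imwrite("pics/c4.png",cv2.resize((255*(i/255.)**0.6).astype(np.uint8),None,fx=6,fy=6,interpolation=cv2.INTER_CUBIC))
E
```

```text
t 4.58 p [0.5547 0.1331 0.0664] F [-0.1  -0.04 -0.16] w 1.001
 zyaw -9.69 xaxis [-5.0e-04 -1.3e-03 -1.0e+00] q [-0.65  0.3   0.43  1.84 -0.14  1.03 -0.34]
 rows linear total [ 0.016  0.004 -0.008]
 rot total [ 0.0035 -0.0002  0.0009]
```

View pics/c4.png

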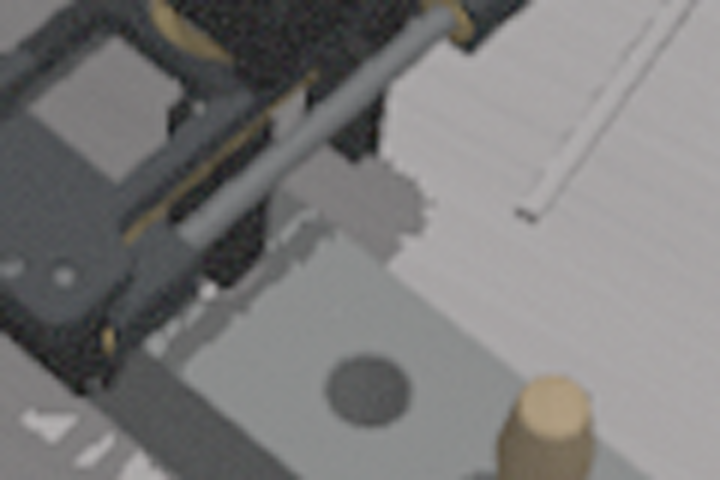

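The view shows the gripper over the tool; the handle itself is hidden behind the jaw. I'm closing.

Request:
{"fn": "play_rows", "kwargs": {"targets": [{"claw":1,"linear":[0,0,0],"rotation":[0,0,0]},{"claw":1,"linear":[0,0,0],"rotation":[0,0,0]},{"claw":1,"linear":[0,0,0],"rotation":[0,0,0]},{"claw":1,"linear":[0,0,0],"rotation":[0,0,0]},{"claw":1,"linear":[0,0,0],"rotation":[0,0,0]},{"claw":1,"linear":[0,0,0],"rotation":[0,0,0]},{"claw":1,"linear":[0,0,0],"rotation":[0,0,0]},{"claw":1,"linear":[0,0,0],"rotation":[0,0,0]}], "newtons": 15}}

```text
time: 5.3
position: [0.5566, 0.1338, 0.0692]
tool_rot: [0.134, 1.563, -0.132]
ft_force: [-0.5, -0.1, 0.7]
grip_width: 0.48
```

Request:
{"fn": "play_rows", "kwargs": {"targets": [{"claw":1,"linear":[0,0,0],"rotation":[0,0,0]},{"claw":1,"linear":[0,0,0],"rotation":[0,0,0]},{"claw":1,"linear":[0,0,0],"rotation":[0,0,0]}], "newtons": 45}}

```text
time: 5.55
position: [0.5564, 0.1339, 0.069]
tool_rot: [0.134, 1.563, -0.132]
ft_force: [-0.4, -0.7, -0.8]
grip_width: 0.248
```

```bash
python3 - <<'E'
from h import *
tell()
E
```

```text
t 5.55 p [0.5564 0.1339 0.069 ] F [-0.41 -0.71 -0.85] w 0.248
 zyaw -9.7 xaxis [ 0.004   0.0012 -1.    ] q [-0.65  0.29  0.43  1.84 -0.14  1.03 -0.34]
```

Request:
{"fn": "play_rows", "kwargs": {"targets": [{"claw":1,"linear":[0,0,0],"rotation":[0,0,0]},{"claw":1,"linear":[0,0,0],"rotation":[0,0,0]},{"claw":1,"linear":[0,0,0],"rotation":[0,0,0]}]}}

```text
time: 5.8
position: [0.5563, 0.1339, 0.069]
tool_rot: [0.134, 1.563, -0.132]
ft_force: [-0.3, 0.1, -0.4]
grip_width: 0.204
```

```bash
python3 - <<'E'
from h import *
tell()
E
```

```text
t 5.8 p [0.5563 0.1339 0.069 ] F [-0.32  0.09 -0.36] w 0.204
 zyaw -9.69 xaxis [ 0.0036  0.0011 -1.    ] q [-0.65  0.29  0.43  1.84 -0.14  1.03 -0.34]
```

Request:
{"fn": "play_rows", "kwargs": {"targets": [{"claw":1,"linear":[-0.3,0,0],"rotation":[0,0,0]},{"claw":1,"linear":[-0.6,0,0],"rotation":[0,0,0]},{"claw":1,"linear":[-0.8,0,0],"rotation":[0,0,0]},{"claw":1,"linear":[-0.8,0,0],"rotation":[0,0,0]},{"claw":1,"linear":[-0.8,0,0],"rotation":[0,0,0]},{"claw":1,"linear":[-0.8,0,0],"rotation":[0,0,0]},{"claw":1,"linear":[-0.8,0,0],"rotation":[0,0,0]},{"claw":1,"linear":[-0.3,-0.5,0.1],"rotation":[0,0,0]},{"claw":1,"linear":[0,-0.9,0.13],"rotation":[0,0,0]},{"claw":1,"linear":[0,-0.9,0.13],"rotation":[0,0,0]}]}}

```text
time: 6.63
position: [0.5532, 0.0778, 0.2063]
tool_rot: [0.126, 1.566, -0.125]
ft_force: [0.7, -0.6, -1.5]
grip_width: 0.205
```

Request:
{"fn": "play_rows", "kwargs": {"targets": [{"claw":1,"linear":[0,-0.9,0.13],"rotation":[0,0,0]},{"claw":1,"linear":[0,-0.9,0.13],"rotation":[0,0,0]},{"claw":1,"linear":[0,-0.9,0.13],"rotation":[0,0,0]},{"claw":1,"linear":[0,-0.9,0.13],"rotation":[0,0,0]},{"claw":1,"linear":[0,-0.9,0.13],"rotation":[0,0,0]},{"claw":1,"linear":[0,-0.9,0.13],"rotation":[0,0,0]},{"claw":1,"linear":[0,-0.9,0.13],"rotation":[0,0,0]},{"claw":1,"linear":[0,-0.9,0.13],"rotation":[0,0,0]},{"claw":1,"linear":[0,0,0],"rotation":[0,0,0]},{"claw":1,"linear":[0,0,0],"rotation":[0,0,0]}]}}

```text
time: 7.47
position: [0.5421, -0.1317, 0.2046]
tool_rot: [0.134, 1.569, -0.142]
ft_force: [1.1, 1.2, -0.6]
grip_width: 0.201
```

```bash
python3 - <<'E'
from h import *
tell((.545,-.205,.2),-10)
E
```

```text
t 7.47 p [ 0.5421 -0.1317  0.2046] F [ 1.09  1.21 -0.63] w 0.201
 zyaw -10.08 xaxis [-0.0029 -0.0047 -1.    ] q [-0.39  0.15  0.64  1.73 -0.09  1.3   0.09]
 rows linear total [ 0.197 -2.867  0.627]
 rot total [-0.0009 -0.0013  0.0033]
```

Request:
{"fn": "play_rows", "kwargs": {"targets": [{"claw":1,"linear":[0,-0.9,0.2],"rotation":[0,0,0]},{"claw":1,"linear":[0,-0.9,0.2],"rotation":[0,0,0]},{"claw":1,"linear":[0,-0.9,0.2],"rotation":[0,0,0]},{"claw":1,"linear":[0,-0.2,0.05],"rotation":[0,0,0]},{"claw":1,"linear":[0,0,0],"rotation":[0,0,0]},{"claw":1,"linear":[0,0,0],"rotation":[0,0,0]},{"claw":1,"linear":[0,0,0],"rotation":[0,0,0]}]}}

```text
time: 8.05
position: [0.5432, -0.2059, 0.2027]
tool_rot: [0.133, 1.573, -0.137]
ft_force: [0.2, 0.3, -1.2]
grip_width: 0.204
```

```bash
python3 - <<'E'
from h import *
s,i=shot("w3"); tell()
cv2.imwrite("pics/scene1.png",get_image("scene")); cv2.imwrite("pics/side1.png",get_image("side"))
C=wc("w3"); u=proj(C,(.544,-.179,.087)); print(u)
x,y=[int(v) for v in u]; print(x,y)
c=i[max(0,y-110):y+60,x-120:x+100]; print(x-120,max(0,y-110))
A=cv2.resize((255*(c/255.)**.6).astype(np.uint8),(660,int(c.shape[0]*3)),interpolation=cv2.INTER_CUBIC)
cv2.imwrite("pics/c5.png",A)
E
```

```text
t 8.1 p [ 0.5433 -0.2055  0.2027] F [ 0.58  0.43 -0.99] w 0.206
 zyaw -9.81 xaxis [-0.007  -0.0014 -1.    ] q [-0.28  0.22  0.69  1.67 -0.14  1.31  0.26]
[316.60582084 205.0355723 ]
316 205
196 95
```

View pics/c5.png

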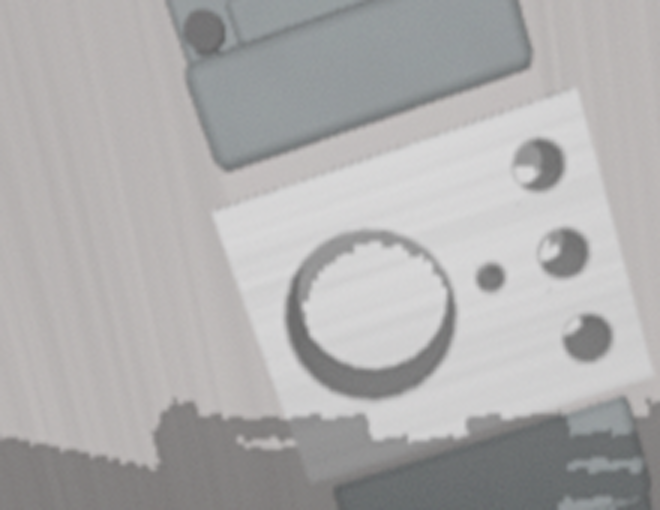

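Well rim centre at crop (371,314) → image (319.7,199.7), thermometer hole at crop (490,277). The axes are clear. Now the numbers, and a scene crop of the held tool.

```bash
python3 - <<'E'
from h import *
np.set_printoptions(precision=4,suppress=True)
C=wc("w3");S=cam("scene");D=cam("side")
u=lambda x,y:(196+(x-1)/3,95+(y-1)/3)
P=lambda x,y:plane(C,u(x,y),.087)
g=[P(286,314),P(456,314),P(371,230),P(371,399)]
print("diam",np.linalg.norm(g[0]-g[1]),np.linalg.norm(g[2]-g[3]),"c",(g[0]+g[1])/2,(g[2]+g[3])/2)
w=(g[0]+g[1])/4+(g[2]+g[3])/4;t=P(490,277);d=t-w;print("well",w,"therm",t,np.linalg.norm(d),"yaw",np.degrees(np.arctan2(d[1],d[0])))
a,b,c,e=P(214,212),P(577,90),P(653,375),P(310,482)
print("corners",a,b,c,e,"yaws",[np.degrees(np.arctan2(*(v[1::-1]))) for v in(b-a,c-e)],np.degrees(np.arctan2(*((a-e)[1::-1])))-90,np.degrees(np.arctan2(*((b-c)[1::-1])))-90, np.linalg.norm(b-a),np.linalg.norm(a-e))
print("tri scene",tri(ray(C,u(371,314)),ray(S,(140+245/5,138+126/5))), "side",tri(ray(C,u(371,314)),ray(D,(295+211/5,135+111/5))), "therm",tri(ray(C,u(490,277)),ray(S,(178.3,175.4))))
for n,X,P0 in(("scene",S,(.5433,-.2055,.19)),("side",D,(.5433,-.2055,.19))): print(n,proj(X,P0))
a=cv2.imread("pics/scene1.png");b=cv2.imread("pics/side1.png")
o=[]
for i,X in((a,S),(b,D)):
    x,y=proj(X,(.5433,-.2055,.175)).astype(int); x0,y0=x-33,y-40;print(x0,y0)
    o.append(cv2.resize((255*(i[y0:y0+80,x0:x0+66]/255.)**.55).astype(np.uint8),None,fx=6,fy=6,interpolation=cv2.INTER_CUBIC))
cv2.imwrite("pics/c6.png",np.hstack(o))
E
```

```text
diam 0.04403305162779005 0.04404434018311191 c [ 0.5469 -0.175   0.087 ] [ 0.5468 -0.1755  0.087 ]
well [ 0.5468 -0.1752  0.087 ] therm [ 0.5786 -0.1707  0.087 ] 0.03209522093212156 yaw 8.099909500662058
corners [ 0.5122 -0.1427  0.087 ] [ 0.6061 -0.1292  0.087 ] [ 0.6171 -0.2033  0.087 ] [ 0.5227 -0.2172  0.087 ] yaws [np.float64(8.200056414438377), np.float64(8.337637630225036)] 8.041443794149089 8.399680677348755 0.09485399798107103 0.07522302876263001
tri scene (array([ 0.5478, -0.1759,  0.0867]), np.float64(0.0025043911537608547)) side (array([ 0.5454, -0.1751,  0.0867]), np.float64(0.002840880698014138)) therm (array([ 0.5794, -0.1715,  0.088 ]), np.float64(0.00242947080047704))
scene [166.7402 110.3812]
side [339.8452 104.7503]
135 77
306 71
```

View pics/c6.png

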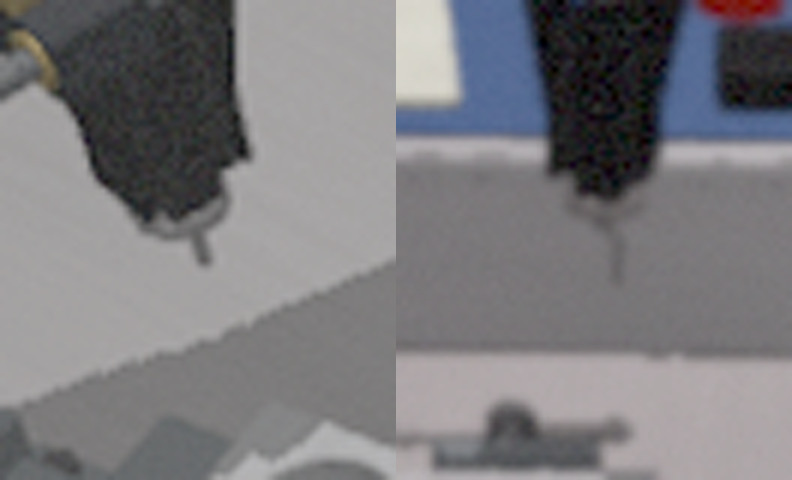

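```bash
python3 - <<'E'
from h import *
np.set_printoptions(precision=4,suppress=True)
S=cam("scene");D=cam("side")
a=lambda x,y:(135+x/6,77+y/6); b=lambda x,y:(306+x/6,71+y/6)
T=np.load("w3.npz");M=R.from_rotvec(T["r"]).as_matrix()
for n,p,q in(("tip",a(205,264),b(222,284)),("guard",a(186,213),b(207,208))):
    P,e=tri(ray(S,p),ray(D,q)); print(n,P,e,"rel tool mm",M.T@(P-T["p"])*1e3)
E
```

```text
tip [ 0.5369 -0.2148  0.1569] 0.0015042520868413431 rel tool mm [45.8081 -9.6583 -4.3922]
guard [ 0.5431 -0.2082  0.1859] 0.003106308037398309 rel tool mm [16.8027 -2.1882  0.3829]
```

```bash
cat >> h.py <<'E'
W=np.array([.5468,-.1754]); VY=np.radians(8.2); OFF=-.002   # axis offset along tool y
def axis_v(s):  # tool axis in vice frame about the measured well centre, mm
    M=R.from_rotvec(s["tool_rot"]).as_matrix(); a=s["position"]+M[:,1]*OFF+M[:,0]*.014
    d=a[:2]-W; c,n=np.cos(VY),np.sin(VY); v=np.array([c*d[0]+n*d[1],-n*d[0]+c*d[1]])*1e3
    return v,np.hypot(*v),np.degrees(np.arctan2(v[1],v[0])),a[2]-.029
E
python3 - <<'E'
from h import *
s=tell((.5529,-.1716,.16),-10);print(axis_v(s))
E
```

```text
t 8.2 p [ 0.5435 -0.2055  0.2028] F [ 0.26  0.04 -0.65] w 0.2
 zyaw -9.79 xaxis [-0.0067 -0.0017 -1.    ] q [-0.28  0.22  0.69  1.67 -0.14  1.31  0.26]
 rows linear total [1.708 1.407 0.15 ]
 rot total [ 0.0023 -0.004   0.0018]
(array([ -8.27294863, -31.28234396]), np.float64(32.35779230004856), np.float64(-104.81334779796434), np.float64(0.1598300369623631))
```

Request:
{"fn": "play_rows", "kwargs": {"targets": [{"claw":1,"linear":[0.2,0.24,0.03],"rotation":[0,-0.001,0]},{"claw":1,"linear":[0.3,0.24,0.03],"rotation":[0,-0.001,0]},{"claw":1,"linear":[0.3,0.24,0.03],"rotation":[0,-0.001,0]},{"claw":1,"linear":[0.3,0.24,0.03],"rotation":[0,-0.001,0]},{"claw":1,"linear":[0.3,0.24,0.02],"rotation":[0,0,0]},{"claw":1,"linear":[0.2,0.1,0.01],"rotation":[0,0,0]},{"claw":1,"linear":[0,0,0],"rotation":[0,0,0]},{"claw":1,"linear":[0,0,0],"rotation":[0,0,0]}]}}

```text
time: 8.87
position: [0.5536, -0.1654, 0.1568]
tool_rot: [0.128, 1.569, -0.129]
ft_force: [0.4, 0.4, -0.9]
grip_width: 0.202
```

```bash
python3 - <<'E'
from h import *
s=tell((.5529,-.1716,.1235),-10);print(axis_v(s))
o=[]
for n in("scene","side"):
    X=cam(n); i=get_image(n); x,y=proj(X,(.5526,-.1736,.125)).astype(int); x0,y0=x-33,y-40;print(x0,y0)
    print("guard",(proj(X,(.5526,-.1736,s["position"][2]-.014))-(x0,y0))*6,"tip exp",(proj(X,(.5526,-.1736,s["position"][2]-.043))-(x0,y0))*6)
    o.append(cv2.resize((255*(i[y0:y0+80,x0:x0+66]/255.)**.55).astype(np.uint8),None,fx=6,fy=6,interpolation=cv2.INTER_CUBIC))
cv2.imwrite("pics/c7.png",np.hstack(o))
E
```

```text
t 8.87 p [ 0.5536 -0.1654  0.1568] F [ 0.41  0.43 -0.91] w 0.202
 zyaw -9.37 xaxis [-2.1e-03 -5.0e-04 -1.0e+00] q [-0.32  0.24  0.66  1.74 -0.15  1.21  0.21]
 rows linear total [ 1.332 -0.25   0.016]
 rot total [ 0.007  -0.0013  0.0005]
(array([7.51541951, 7.05778861]), np.float64(10.309893814177048), np.float64(43.201377137472456), np.float64(0.11380281110488058))
151 110
guard [192.26355832 196.80821208] tip exp [210.63931332 268.49961642]
300 100
guard [201.69296162 196.1883267 ] tip exp [200.1563222  274.17871722]
```

View pics/c7.png

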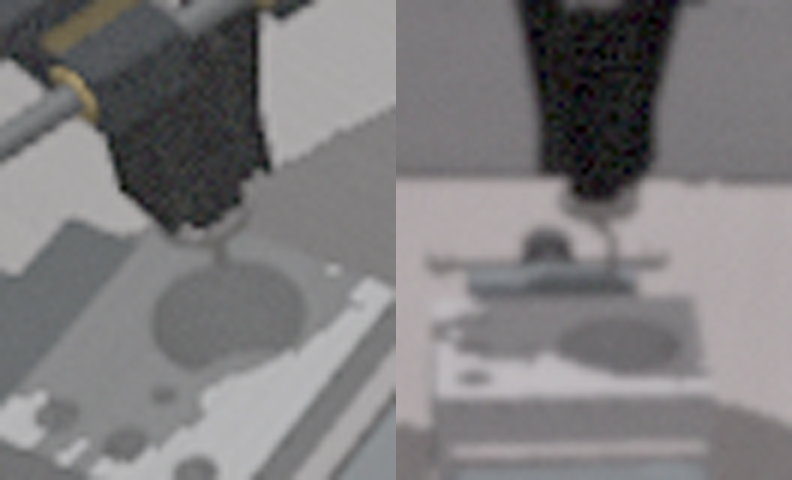

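The tip shows at scene crop (222,262) and side crop (217,270), above the dark well. It still points away from the thermometer side. Locating it now.

```bash
python3 - <<'E'
from h import *
np.set_printoptions(precision=4,suppress=True)
S=cam("scene");D=cam("side")
a=lambda x,y:(151+x/6,110+y/6); b=lambda x,y:(300+x/6,100+y/6)
s=get_state();M=R.from_rotvec(s["tool_rot"]).as_matrix()
c,n=np.cos(VY),np.sin(VY)
for nm,p,q in(("tip",a(221,263),b(218,270)),("guard",a(207,220),b(204,208))):
    P,e=tri(ray(S,p),ray(D,q)); d=P[:2]-W
    print(nm,P,e,"rel tool mm",M.T@(P-s["position"])*1e3,"vice mm",np.array([c*d[0]+n*d[1],-n*d[0]+c*d[1]])*1e3)
E
```

```text
tip [ 0.5477 -0.1739  0.1141] 0.0036042831176994103 rel tool mm [43.2245 -8.9011 -4.5764] vice mm [1.071  1.3356]
guard [ 0.5526 -0.1689  0.1392] 0.0036006404262713546 rel tool mm [18.0862 -3.1331 -0.5379] vice mm [6.7045 5.6207]
```

Request:
{"fn": "play_rows", "kwargs": {"targets": [{"claw":1,"linear":[0.2,-0.06,0.01],"rotation":[0.001,0,0]},{"claw":1,"linear":[0.25,-0.06,0.01],"rotation":[0.001,0,0]},{"claw":1,"linear":[0.25,-0.06,0],"rotation":[0.001,0,0]},{"claw":1,"linear":[0.25,0,0],"rotation":[0.001,0,0]},{"claw":1,"linear":[0.2,0,0],"rotation":[0,0,0]},{"claw":1,"linear":[0.1,0,0],"rotation":[0,0,0]},{"claw":1,"linear":[0,0,0],"rotation":[0,0,0]},{"claw":1,"linear":[0,0,0],"rotation":[0,0,0]}]}}

```text
time: 9.63
position: [0.5532, -0.1738, 0.1234]
tool_rot: [0.136, 1.566, -0.139]
ft_force: [0.4, 0.0, -1.2]
grip_width: 0.202
```

```bash
sed -i 's/OFF=-.002/OFF=-.003/' h.py; cat >> h.py <<'E'
def fa(n=3):   # mean force over a few control periods
    f=[get_state()["ft_force"]]
    for _ in range(n): get_image("wrist"); f.append(get_state()["ft_force"])
    f=np.array(f); c,k=np.cos(VY),np.sin(VY); m=f.mean(0); print("F vice",round(c*m[0]+k*m[1],2),round(-k*m[0]+c*m[1],2),round(m[2],2),"sd",f.std(0).round(2))
E
python3 - <<'E'
from h import *
s=tell(None,-10);print(axis_v(s)); fa(5); print(axis_v(get_state()))
E
```

```text
t 9.63 p [ 0.5532 -0.1738  0.1234] F [ 0.4   0.   -1.22] w 0.202
 zyaw -10.04 xaxis [-1.0e-04 -1.9e-03 -1.0e+00] q [-0.3   0.28  0.65  1.77 -0.18  1.15  0.23]
 rot total [-0.0005  0.0001  0.0012]
(array([ 5.64576275, -2.20836923]), np.float64(6.062304159506173), np.float64(-21.36320904791243), np.float64(0.0804270630868841))
F vice 0.35 0.1 -1.04 sd [0.53 0.27 0.28]
(array([ 6.12720455, -2.17599318]), np.float64(6.50212134295592), np.float64(-19.55180095807231), np.float64(0.08104478547503277))
```

Request:
{"fn": "play_rows", "kwargs": {"targets": [{"claw":1,"linear":[0,0.05,0.08],"rotation":[0,0,0]},{"claw":1,"linear":[0,0.07,0.12],"rotation":[0,0,0]},{"claw":1,"linear":[0,0.07,0.12],"rotation":[0,0,0]},{"claw":1,"linear":[0,0.07,0.12],"rotation":[0,0,0]},{"claw":1,"linear":[0,0.04,0.07],"rotation":[0,0,0]},{"claw":1,"linear":[0,0.02,0.03],"rotation":[0,0,0]},{"claw":1,"linear":[0,0,0],"rotation":[0,0,0]},{"claw":1,"linear":[0,0,0],"rotation":[0,0,0]}]}}

```text
time: 10.55
position: [0.5709, -0.1671, 0.1248]
tool_rot: [0.135, 1.564, -0.138]
ft_force: [0.1, -0.1, -0.6]
grip_width: 0.2
```

```bash
python3 - <<'E'
from h import *
s=tell(None,-10);print(axis_v(s)); fa(3); print(axis_v(get_state()))
E
```

```text
t 10.55 p [ 0.5709 -0.1671  0.1248] F [ 0.07 -0.13 -0.57] w 0.2
 zyaw -9.96 xaxis [ 0.0023 -0.0021 -1.    ] q [-0.3   0.31  0.65  1.74 -0.2   1.16  0.23]
 rot total [0.0005 0.0016 0.0011]
(array([24.13709127,  1.88686701]), np.float64(24.2107298939471), np.float64(4.469888266725158), np.float64(0.08179788306706436))
F vice 0.35 0.07 -0.36 sd [0.34 0.36 0.27]
(array([24.13057208,  1.86512899]), np.float64(24.202545630036372), np.float64(4.419786172370114), np.float64(0.08189750589647167))
```

Request:
{"fn": "play_rows", "kwargs": {"targets": [{"claw":1,"linear":[0.01,0.008,0.024],"rotation":[0,0,0]},{"claw":1,"linear":[0.01,0.008,0.024],"rotation":[0,0,0]},{"claw":1,"linear":[0.01,0.008,0.024],"rotation":[0,0,0]},{"claw":1,"linear":[0.01,0.008,0.024],"rotation":[0,0,0]}]}}

```text
time: 11.03
position: [0.5716, -0.1676, 0.1236]
tool_rot: [0.136, 1.567, -0.139]
ft_force: [-1.8, -0.7, 0.1]
grip_width: 0.203
```

```bash
python3 - <<'E'
from h import *
print(axis_v(get_state())); fa(2); print(axis_v(get_state()))
E
```

```text
(array([24.66120892,  1.28197013]), np.float64(24.69450693973909), np.float64(2.9757431491593724), np.float64(0.08056294207677013))
F vice -1.78 -0.91 -0.27 sd [0.58 0.51 0.36]
(array([24.65157558,  1.26038396]), np.float64(24.683774955964168), np.float64(2.926865876498178), np.float64(0.08045264567439134))
```

```bash
cat >> h.py <<'E'
C0=np.array([0.,0.])
def gen(o,t,n,z0=.1235):
    s=get_state(); v=axis_v(s)[0]-C0; ph=np.degrees(np.arctan2(v[1],v[0])); 
    print("t",round(s["time"],2),"axis",axis_v(s)[0].round(2),"r",np.hypot(*v).round(2),"phi",ph.round(1),"tip z",round(axis_v(s)[3],4)); tell(None,-10)
    for k in range(n):
        f=np.radians(ph-np.degrees(t*25/26.3)*(k+.5)); q=f+VY+np.radians(10)
        print(round((s["position"][2]-z0)/.025/n,3),round(o*np.sin(q)-t*np.cos(q),3),round(o*np.cos(q)+t*np.sin(q),3))
E
python3 -c "
from h import *
gen(.042,.055,6)"
```

```text
t 11.13 axis [24.65  1.26] r 24.68 phi 2.9 tip z 0.0805
t 11.13 p [ 0.5716 -0.1677  0.1234] F [-0.85 -0.89 -0.76] w 0.202
 zyaw -10.04 xaxis [-8.0e-04 -2.1e-03 -1.0e+00] q [-0.3   0.31  0.65  1.73 -0.2   1.16  0.23]
 rot total [-0.0004 -0.0003  0.0014]
-0.0 -0.038 0.058
-0.0 -0.041 0.056
-0.0 -0.044 0.054
-0.0 -0.046 0.051
-0.0 -0.049 0.049
-0.0 -0.051 0.046
```

Request:
{"fn": "play_rows", "kwargs": {"targets": [{"claw":1,"linear":[0,0.01,0.032],"rotation":[0,0,0]},{"claw":1,"linear":[0,0.01,0.032],"rotation":[0,0,0]},{"claw":1,"linear":[0,0.01,0.032],"rotation":[0,0,0]},{"claw":1,"linear":[0,0.01,0.032],"rotation":[0,0,0]},{"claw":1,"linear":[0,-0.01,0.036],"rotation":[0,0,0]},{"claw":1,"linear":[0,-0.02,0.04],"rotation":[0,0,0]},{"claw":1,"linear":[0,-0.03,0.044],"rotation":[0,0,0]}]}}

```text
time: 11.72
position: [0.5729, -0.1701, 0.1219]
tool_rot: [0.137, 1.578, -0.141]
ft_force: [-5.3, 0.1, 0.4]
grip_width: 0.202
```

```bash
python3 -c "
from h import *
fa(1)
gen(.042,.05,6)"
```

```text
F vice -4.87 0.08 -0.04 sd [0.46 0.68 0.43]
t 11.77 axis [25.44 -1.6 ] r 25.49 phi -3.6 tip z 0.0788
t 11.77 p [ 0.5729 -0.1704  0.1218] F [-4.37 -1.29 -0.47] w 0.204
 zyaw -10.13 xaxis [-0.0119 -0.0015 -0.9999] q [-0.29  0.33  0.65  1.72 -0.21  1.17  0.23]
 rot total [-0.0015 -0.0073  0.0022]
-0.011 -0.039 0.052
-0.011 -0.041 0.05
-0.011 -0.044 0.048
-0.011 -0.046 0.046
-0.011 -0.048 0.044
-0.011 -0.05 0.042
```

Request:
{"fn": "play_rows", "kwargs": {"targets": [{"claw":1,"linear":[-0.01,-0.04,0.044],"rotation":[0,-0.002,0]},{"claw":1,"linear":[-0.01,-0.043,0.042],"rotation":[0,-0.002,0]},{"claw":1,"linear":[-0.01,-0.046,0.04],"rotation":[0,-0.002,0]},{"claw":1,"linear":[-0.01,-0.048,0.039],"rotation":[0,-0.002,0]},{"claw":1,"linear":[-0.01,-0.05,0.037],"rotation":[0,-0.002,0]}]}}

```text
time: 12.18
position: [0.5731, -0.1745, 0.1205]
tool_rot: [0.139, 1.573, -0.138]
ft_force: [-4.7, 1.4, 0.8]
grip_width: 0.204
```

```bash
python3 -c "
from h import *
fa(1)
gen(.036,.055,6)"
```

```text
F vice -4.74 1.39 -0.01 sd [0.19 0.72 0.82]
t 12.23 axis [25.03 -5.91] r 25.72 phi -13.3 tip z 0.0775
t 12.23 p [ 0.573  -0.1747  0.1205] F [-5.08 -0.02 -0.83] w 0.205
 zyaw -10.11 xaxis [-6.4e-03  6.0e-04 -1.0e+00] q [-0.29  0.33  0.65  1.72 -0.21  1.17  0.24]
 rot total [-0.0012 -0.0041  0.0003]
-0.02 -0.053 0.039
-0.02 -0.055 0.036
-0.02 -0.057 0.034
-0.02 -0.058 0.03
-0.02 -0.06 0.027
-0.02 -0.061 0.024
```

Request:
{"fn": "play_rows", "kwargs": {"targets": [{"claw":1,"linear":[-0.02,-0.054,0.033],"rotation":[0,-0.002,0]},{"claw":1,"linear":[-0.02,-0.056,0.031],"rotation":[0,-0.002,0]},{"claw":1,"linear":[-0.02,-0.058,0.029],"rotation":[0,-0.002,0]},{"claw":1,"linear":[-0.02,-0.06,0.026],"rotation":[0,-0.002,0]},{"claw":1,"linear":[-0.02,-0.062,0.023],"rotation":[0,-0.002,0]},{"claw":1,"linear":[-0.02,-0.063,0.02],"rotation":[0,-0.002,0]}]}}

```text
time: 12.73
position: [0.5725, -0.179, 0.1204]
tool_rot: [0.141, 1.564, -0.132]
ft_force: [-5.6, 1.4, -0.7]
grip_width: 0.204
```

```bash
python3 -c "
from h import *
fa(1)
gen(.033,.06,8)"
```

```text
F vice -4.84 2.32 -0.83 sd [0.52 0.22 0.09]
t 12.78 axis [ 23.84 -10.37] r 26.0 phi -23.5 tip z 0.0774
t 12.78 p [ 0.5724 -0.1794  0.1204] F [-4.59  1.83 -0.92] w 0.202
 zyaw -9.98 xaxis [ 0.0034  0.0053 -1.    ] q [-0.28  0.32  0.65  1.73 -0.22  1.16  0.26]
 rot total [ 0.0002  0.0015 -0.0037]
-0.015 -0.064 0.026
-0.015 -0.065 0.022
-0.015 -0.066 0.018
-0.015 -0.067 0.014
-0.015 -0.068 0.01
-0.015 -0.068 0.007
-0.015 -0.068 0.003
-0.015 -0.068 -0.001
```

Request:
{"fn": "play_rows", "kwargs": {"targets": [{"claw":1,"linear":[-0.015,-0.082,0.021],"rotation":[0,0,-0.001]},{"claw":1,"linear":[-0.015,-0.082,0.018],"rotation":[0,0,-0.001]},{"claw":1,"linear":[-0.015,-0.083,0.015],"rotation":[0,0,-0.001]},{"claw":1,"linear":[-0.015,-0.084,0.01],"rotation":[0,0,-0.001]},{"claw":1,"linear":[-0.015,-0.084,0.006],"rotation":[0,0,-0.001]},{"claw":1,"linear":[-0.015,-0.084,0.002],"rotation":[0,0,-0.001]}]}}

```text
time: 13.28
position: [0.5709, -0.1853, 0.1207]
tool_rot: [0.138, 1.571, -0.13]
ft_force: [-4.8, 2.6, -0.5]
grip_width: 0.205
```

```bash
sed -i 's|np.degrees(t\*25/26.3)\*|np.degrees(.6*t*25/26.3)*|' h.py; python3 -c "
from h import *
fa(1)
gen(.028,.08,8)"
```

```text
F vice -4.21 2.71 -0.59 sd [0.25 0.47 0.06]
t 13.33 axis [ 21.41 -16.24] r 26.87 phi -37.2 tip z 0.0777
t 13.33 p [ 0.5709 -0.1855  0.1207] F [-4.3   1.61 -0.66] w 0.2
 zyaw -9.78 xaxis [-0.0034  0.0056 -1.    ] q [-0.26  0.33  0.65  1.72 -0.22  1.17  0.28]
 rot total [ 0.0024 -0.0028 -0.0031]
-0.014 -0.085 -0.001
-0.014 -0.085 -0.005
-0.014 -0.084 -0.009
-0.014 -0.084 -0.013
-0.014 -0.083 -0.017
-0.014 -0.082 -0.021
-0.014 -0.081 -0.024
-0.014 -0.08 -0.028
```

Request:
{"fn": "play_rows", "kwargs": {"targets": [{"claw":1,"linear":[-0.014,-0.084,-0.003],"rotation":[-0.001,0,0]},{"claw":1,"linear":[-0.014,-0.084,-0.007],"rotation":[-0.001,0,0]},{"claw":1,"linear":[-0.014,-0.083,-0.011],"rotation":[-0.001,0,0]},{"claw":1,"linear":[-0.014,-0.083,-0.015],"rotation":[-0.001,0,0]},{"claw":1,"linear":[-0.014,-0.082,-0.019],"rotation":[0,0,0]},{"claw":1,"linear":[-0.014,-0.081,-0.023],"rotation":[0,0,0]},{"claw":1,"linear":[-0.014,-0.08,-0.027],"rotation":[0,0,0]}]}}

```text
time: 13.92
position: [0.5675, -0.1917, 0.1219]
tool_rot: [0.137, 1.572, -0.112]
ft_force: [-3.8, 5.1, -1.0]
grip_width: 0.202
```

```bash
python3 -c "
from h import *
fa(1)
gen(.026,.08,8)"
```

```text
F vice -3.37 4.67 -0.49 sd [0.24 0.96 0.5 ]
t 13.97 axis [ 16.94 -22.28] r 27.99 phi -52.7 tip z 0.079
t 13.97 p [ 0.5673 -0.1923  0.1221] F [-4.25  3.18  0.01] w 0.203
 zyaw -9.08 xaxis [-0.0033  0.0157 -0.9999] q [-0.25  0.33  0.65  1.72 -0.23  1.17  0.31]
 rot total [ 0.0102 -0.0037 -0.0095]
-0.007 -0.08 -0.026
-0.007 -0.079 -0.029
-0.007 -0.077 -0.033
-0.007 -0.076 -0.036
-0.007 -0.074 -0.04
-0.007 -0.072 -0.043
-0.007 -0.07 -0.046
-0.007 -0.068 -0.05
```

Request:
{"fn": "play_rows", "kwargs": {"targets": [{"claw":1,"linear":[-0.007,-0.074,-0.034],"rotation":[0.001,0,-0.002]},{"claw":1,"linear":[-0.007,-0.073,-0.036],"rotation":[0.001,0,-0.002]},{"claw":1,"linear":[-0.007,-0.071,-0.039],"rotation":[0.001,0,-0.002]},{"claw":1,"linear":[-0.007,-0.069,-0.043],"rotation":[0.001,0,-0.002]},{"claw":1,"linear":[-0.007,-0.067,-0.046],"rotation":[0.001,0,-0.002]},{"claw":1,"linear":[-0.007,-0.065,-0.049],"rotation":[0.001,0,-0.002]}]}}

```text
time: 14.47
position: [0.5625, -0.1964, 0.1233]
tool_rot: [0.132, 1.568, -0.126]
ft_force: [-2.4, 4.4, -1.1]
grip_width: 0.209
```

```bash
sed -i 's/^C0=.*/C0=np.array([0.,-1.5])/' h.py; python3 -c "
from h import *
fa(1)
gen(.018,.08,8)"
```

```text
F vice -1.88 4.67 -1.22 sd [0.13 0.03 0.13]
t 14.52 axis [ 11.3 -26.1] r 27.07 phi -65.3 tip z 0.0804
t 14.52 p [ 0.5622 -0.1967  0.1234] F [-2.65  4.32 -1.34] w 0.202
 zyaw -9.45 xaxis [-0.0015  0.0034 -1.    ] q [-0.25  0.32  0.66  1.73 -0.21  1.16  0.3 ]
 rot total [ 0.0062 -0.0013 -0.002 ]
-0.001 -0.067 -0.048
-0.001 -0.064 -0.051
-0.001 -0.062 -0.054
-0.001 -0.059 -0.057
-0.001 -0.057 -0.059
-0.001 -0.054 -0.062
-0.001 -0.051 -0.064
-0.001 -0.048 -0.066
```

Request:
{"fn": "play_rows", "kwargs": {"targets": [{"claw":1,"linear":[0,-0.066,-0.049],"rotation":[0.001,0,-0.001]},{"claw":1,"linear":[0,-0.064,-0.051],"rotation":[0.001,0,-0.001]},{"claw":1,"linear":[0,-0.062,-0.054],"rotation":[0.001,0,-0.001]},{"claw":1,"linear":[0,-0.059,-0.057],"rotation":[0.001,0,-0.001]},{"claw":1,"linear":[0,-0.056,-0.06],"rotation":[0.001,0,-0.001]},{"claw":1,"linear":[0,-0.053,-0.062],"rotation":[0,0,-0.001]},{"claw":1,"linear":[0,-0.05,-0.064],"rotation":[0,0,-0.001]}]}}

```text
time: 15.1
position: [0.5555, -0.2002, 0.1247]
tool_rot: [0.131, 1.56, -0.134]
ft_force: [-0.7, 5.2, -2.0]
grip_width: 0.202
```

```bash
python3 -c "
from h import *
fa(1)
gen(.018,.08,8)"
```

```text
F vice -0.07 5.25 -2.01 sd [0.16 0.02 0.05]
t 15.15 axis [  3.96 -28.76] r 27.55 phi -81.7 tip z 0.0818
t 15.15 p [ 0.5552 -0.2003  0.1248] F [-0.98  5.18 -2.06] w 0.202
 zyaw -9.71 xaxis [ 0.0065 -0.0022 -1.    ] q [-0.26  0.3   0.66  1.75 -0.2   1.15  0.29]
 rot total [0.0032 0.0043 0.0007]
0.006 -0.05 -0.065
0.006 -0.047 -0.067
0.006 -0.044 -0.069
0.006 -0.041 -0.071
0.006 -0.038 -0.073
0.006 -0.034 -0.074
0.006 -0.031 -0.076
0.006 -0.027 -0.077
```

Request:
{"fn": "play_rows", "kwargs": {"targets": [{"claw":1,"linear":[0.014,-0.05,-0.066],"rotation":[0.001,0.001,0]},{"claw":1,"linear":[0.014,-0.047,-0.068],"rotation":[0.001,0.001,0]},{"claw":1,"linear":[0.014,-0.044,-0.07],"rotation":[0.001,0.001,0]},{"claw":1,"linear":[0.014,-0.041,-0.072],"rotation":[0,0.001,0]},{"claw":1,"linear":[0.014,-0.037,-0.073],"rotation":[0,0.001,0]},{"claw":1,"linear":[0.014,-0.033,-0.075],"rotation":[0,0.001,0]},{"claw":1,"linear":[0.014,-0.029,-0.077],"rotation":[0,0.001,0]}]}}

```text
time: 15.73
position: [0.548, -0.2022, 0.1249]
tool_rot: [0.137, 1.557, -0.132]
ft_force: [1.2, 4.9, -1.6]
grip_width: 0.206
```

```bash
python3 -c "
from h import *
fa(1)
gen(.018,.08,8)"
```

```text
F vice 1.19 4.97 -0.82 sd [0.72 0.18 0.76]
t 15.78 axis [ -3.64 -29.41] r 28.14 phi -97.4 tip z 0.0819
t 15.78 p [ 0.5478 -0.2021  0.1249] F [-0.25  5.27 -0.06] w 0.201
 zyaw -9.84 xaxis [ 0.0096  0.0026 -1.    ] q [-0.26  0.28  0.67  1.77 -0.2   1.15  0.3 ]
 rot total [ 0.0018  0.0057 -0.0027]
0.007 -0.031 -0.076
0.007 -0.027 -0.077
0.007 -0.024 -0.078
0.007 -0.02 -0.079
0.007 -0.017 -0.08
0.007 -0.013 -0.081
0.007 -0.009 -0.081
0.007 -0.005 -0.082
```

Request:
{"fn": "play_rows", "kwargs": {"targets": [{"claw":1,"linear":[0.012,-0.029,-0.077],"rotation":[0,0.002,0]},{"claw":1,"linear":[0.012,-0.025,-0.078],"rotation":[0,0.002,0]},{"claw":1,"linear":[0.012,-0.022,-0.079],"rotation":[0,0.002,0]},{"claw":1,"linear":[0.012,-0.018,-0.08],"rotation":[0,0.002,0]},{"claw":1,"linear":[0.012,-0.014,-0.081],"rotation":[0,0.002,0]},{"claw":1,"linear":[0.012,-0.01,-0.081],"rotation":[0,0.002,0]},{"claw":1,"linear":[0.012,-0.006,-0.082],"rotation":[0,0.002,0]}]}}

```text
time: 16.37
position: [0.5399, -0.2018, 0.1254]
tool_rot: [0.139, 1.565, -0.129]
ft_force: [3.2, 4.6, -1.9]
grip_width: 0.206
```

```bash
sed -i 's/^C0=.*/C0=np.array([0.,-2.5])/' h.py; python3 -c "
from h import *
fa(1)
gen(.018,.08,8)"
```

```text
F vice 3.04 4.45 -0.36 sd [0.78 0.26 1.57]
t 16.42 axis [-12.1  -28.05] r 28.27 phi -115.3 tip z 0.0823
t 16.42 p [ 0.5393 -0.202   0.1253] F [1.6  5.09 1.21] w 0.199
 zyaw -9.76 xaxis [ 0.0014  0.0058 -1.    ] q [-0.26  0.27  0.67  1.78 -0.19  1.15  0.3 ]
 rot total [ 0.0027  0.0003 -0.0038]
0.009 -0.006 -0.082
0.009 -0.002 -0.082
0.009 0.001 -0.082
0.009 0.005 -0.082
0.009 0.009 -0.082
0.009 0.013 -0.081
0.009 0.016 -0.08
0.009 0.02 -0.08
```

Request:
{"fn": "play_rows", "kwargs": {"targets": [{"claw":1,"linear":[0.01,-0.004,-0.081],"rotation":[0,0,-0.001]},{"claw":1,"linear":[0.01,0,-0.081],"rotation":[0,0,-0.001]},{"claw":1,"linear":[0.01,0.004,-0.081],"rotation":[0,0,-0.001]},{"claw":1,"linear":[0.01,0.008,-0.081],"rotation":[0,0,-0.001]},{"claw":1,"linear":[0.01,0.012,-0.081],"rotation":[0,0,-0.001]},{"claw":1,"linear":[0.01,0.016,-0.08],"rotation":[0,0,-0.001]},{"claw":1,"linear":[0.01,0.02,-0.079],"rotation":[0,0,-0.001]}]}}

```text
time: 17.0
position: [0.5319, -0.1988, 0.126]
tool_rot: [0.127, 1.551, -0.139]
ft_force: [3.2, 3.0, -1.4]
grip_width: 0.202
```

```bash
python3 -c "
from h import *
fa(1)
gen(.018,.08,8)"
```

```text
F vice 3.61 2.73 -0.96 sd [0.01 0.21 0.44]
t 17.05 axis [-19.02 -23.75] r 28.52 phi -131.8 tip z 0.083
t 17.05 p [ 0.5317 -0.1985  0.126 ] F [ 3.18  3.43 -0.52] w 0.205
 zyaw -9.74 xaxis [ 0.0151 -0.0085 -0.9999] q [-0.28  0.23  0.67  1.82 -0.16  1.13  0.27]
 rot total [0.0028 0.0104 0.0037]
0.013 0.017 -0.08
0.013 0.021 -0.079
0.013 0.025 -0.078
0.013 0.028 -0.077
0.013 0.032 -0.076
0.013 0.035 -0.074
0.013 0.038 -0.072
0.013 0.042 -0.071
```

Request:
{"fn": "play_rows", "kwargs": {"targets": [{"claw":1,"linear":[0.03,0.019,-0.08],"rotation":[0,0.003,0.001]},{"claw":1,"linear":[0.03,0.022,-0.079],"rotation":[0,0.003,0.001]},{"claw":1,"linear":[0.03,0.026,-0.078],"rotation":[0,0.003,0.001]},{"claw":1,"linear":[0.03,0.029,-0.077],"rotation":[0,0.003,0]},{"claw":1,"linear":[0.03,0.032,-0.076],"rotation":[0,0.003,0]},{"claw":1,"linear":[0.03,0.035,-0.074],"rotation":[0,0.003,0]}]}}

```text
time: 17.55
position: [0.5276, -0.1951, 0.1253]
tool_rot: [0.131, 1.562, -0.137]
ft_force: [5.4, 3.7, -0.1]
grip_width: 0.201
```

```bash
sed -i 's/^C0=.*/C0=np.array([-1.,-2.5])/' h.py; python3 -c "
from h import *
fa(1)
gen(.018,.08,8)"
```

```text
F vice 5.34 3.12 -0.55 sd [0.51 0.17 0.46]
t 17.6 axis [-22.77 -19.43] r 27.58 phi -142.1 tip z 0.0823
t 17.6 p [ 0.5275 -0.1949  0.1253] F [ 4.33  4.02 -1.01] w 0.205
 zyaw -9.78 xaxis [ 0.0039 -0.0036 -1.    ] q [-0.28  0.23  0.67  1.82 -0.16  1.14  0.27]
 rot total [0.0025 0.0028 0.0018]
0.009 0.031 -0.076
0.009 0.035 -0.074
0.009 0.038 -0.073
0.009 0.041 -0.071
0.009 0.045 -0.069
0.009 0.048 -0.067
0.009 0.051 -0.064
0.009 0.054 -0.062
```

Request:
{"fn": "play_rows", "kwargs": {"targets": [{"claw":1,"linear":[0.025,0.036,-0.073],"rotation":[0,0.001,0]},{"claw":1,"linear":[0.025,0.04,-0.071],"rotation":[0,0.001,0]},{"claw":1,"linear":[0.025,0.043,-0.069],"rotation":[0,0.001,0]},{"claw":1,"linear":[0.025,0.046,-0.067],"rotation":[0,0.001,0]},{"claw":1,"linear":[0.025,0.049,-0.065],"rotation":[0,0.001,0]},{"claw":1,"linear":[0.025,0.052,-0.063],"rotation":[0,0.001,0]},{"claw":1,"linear":[0.025,0.055,-0.06],"rotation":[0,0.001,0]}]}}

```text
time: 18.18
position: [0.5232, -0.1896, 0.1242]
tool_rot: [0.128, 1.558, -0.143]
ft_force: [5.2, 2.6, -0.4]
grip_width: 0.203
```

```bash
python3 -c "
from h import *
fa(1)
gen(.016,.08,8)"
```

```text
F vice 5.4 2.01 -0.57 sd [0.11 0.11 0.14]
t 18.23 axis [-26.41 -13.35] r 27.63 phi -156.9 tip z 0.0811
t 18.23 p [ 0.523  -0.1893  0.1241] F [ 4.94  2.87 -0.71] w 0.204
 zyaw -9.9 xaxis [ 0.0078 -0.0099 -0.9999] q [-0.3   0.21  0.67  1.84 -0.14  1.13  0.24]
 rot total [0.0011 0.006  0.0053]
0.003 0.051 -0.064
0.003 0.054 -0.061
0.003 0.057 -0.059
0.003 0.059 -0.056
0.003 0.062 -0.053
0.003 0.064 -0.051
0.003 0.066 -0.048
0.003 0.068 -0.044
```

Request:
{"fn": "play_rows", "kwargs": {"targets": [{"claw":1,"linear":[0.012,0.054,-0.061],"rotation":[0,0.002,0.002]},{"claw":1,"linear":[0.012,0.057,-0.058],"rotation":[0,0.002,0.002]},{"claw":1,"linear":[0.012,0.06,-0.055],"rotation":[0,0.002,0.002]},{"claw":1,"linear":[0.012,0.062,-0.052],"rotation":[0,0.002,0.002]},{"claw":1,"linear":[0.012,0.065,-0.049],"rotation":[0,0.002,0.002]},{"claw":1,"linear":[0.012,0.067,-0.047],"rotation":[0,0.002,0.002]},{"claw":1,"linear":[0.012,0.069,-0.044],"rotation":[0,0.002,0.001]}]}}

```text
time: 18.82
position: [0.5201, -0.1832, 0.1243]
tool_rot: [0.142, 1.565, -0.135]
ft_force: [5.4, 1.0, -1.5]
grip_width: 0.2
```

```bash
python3 -c "
from h import *
fa(1)
gen(.014,.08,8)"
```

```text
F vice 5.84 0.67 -0.68 sd [0.26 0.46 0.85]
t 18.87 axis [-28.55  -6.41] r 27.83 phi -171.9 tip z 0.0812
t 18.87 p [ 0.52   -0.1829  0.1243] F [5.94 1.96 0.17] w 0.199
 zyaw -10.07 xaxis [ 0.0017  0.0046 -1.    ] q [-0.3   0.21  0.67  1.84 -0.15  1.14  0.24]
 rot total [-0.0008  0.0006 -0.003 ]
0.004 0.067 -0.046
0.004 0.069 -0.043
0.004 0.071 -0.04
0.004 0.072 -0.037
0.004 0.074 -0.034
0.004 0.075 -0.03
0.004 0.077 -0.027
0.004 0.078 -0.023
```

Request:
{"fn": "play_rows", "kwargs": {"targets": [{"claw":1,"linear":[0.01,0.07,-0.038],"rotation":[0,0,-0.001]},{"claw":1,"linear":[0.01,0.072,-0.035],"rotation":[0,0,-0.001]},{"claw":1,"linear":[0.01,0.074,-0.032],"rotation":[0,0,-0.001]},{"claw":1,"linear":[0.01,0.075,-0.029],"rotation":[0,0,-0.001]},{"claw":1,"linear":[0.01,0.077,-0.026],"rotation":[0,0,0]},{"claw":1,"linear":[0.01,0.078,-0.022],"rotation":[0,0,0]},{"claw":1,"linear":[0.01,0.079,-0.019],"rotation":[0,0,0]}]}}

```text
time: 19.45
position: [0.5187, -0.1763, 0.1239]
tool_rot: [0.132, 1.558, -0.151]
ft_force: [4.6, -0.8, -0.4]
grip_width: 0.208
```

```bash
python3 -c "
from h import *
fa(1)
gen(.012,.08,8)"
```

```text
F vice 4.42 -0.81 -0.05 sd [0.13 0.63 0.37]
t 19.5 axis [-28.64   0.68] r 27.82 phi 173.4 tip z 0.0809
t 19.5 p [ 0.5188 -0.1757  0.1239] F [4.36 0.46 0.32] w 0.205
 zyaw -10.33 xaxis [ 0.0069 -0.0124 -0.9999] q [-0.33  0.19  0.66  1.86 -0.12  1.12  0.2 ]
 rot total [-0.0037  0.0057  0.007 ]
0.002 0.077 -0.026
0.002 0.078 -0.023
0.002 0.079 -0.019
0.002 0.079 -0.015
0.002 0.08 -0.012
0.002 0.08 -0.008
0.002 0.081 -0.004
0.002 0.081 -0.001
```

Request:
{"fn": "play_rows", "kwargs": {"targets": [{"claw":1,"linear":[0.008,0.078,-0.021],"rotation":[0,0.001,0.002]},{"claw":1,"linear":[0.008,0.079,-0.018],"rotation":[0,0.001,0.002]},{"claw":1,"linear":[0.008,0.079,-0.014],"rotation":[0,0.001,0.002]},{"claw":1,"linear":[0.008,0.08,-0.011],"rotation":[0,0.001,0.002]},{"claw":1,"linear":[0.008,0.08,-0.008],"rotation":[0,0.001,0.002]},{"claw":1,"linear":[0.008,0.08,-0.004],"rotation":[0,0.001,0.001]},{"claw":1,"linear":[0.008,0.08,0],"rotation":[0,0.001,0.001]}]}}

```text
time: 20.08
position: [0.5202, -0.1667, 0.1232]
tool_rot: [0.145, 1.563, -0.143]
ft_force: [4.4, -3.0, -0.6]
grip_width: 0.207
```

```bash
python3 -c "
from h import *
fa(1)
gen(.012,.08,8)"
```

```text
F vice 4.77 -2.96 -0.4 sd [0.73 0.74 0.23]
t 20.13 axis [-25.87  10.06] r 27.86 phi 153.2 tip z 0.0801
t 20.13 p [ 0.5203 -0.1662  0.1232] F [ 5.88 -1.51 -0.18] w 0.206
 zyaw -10.48 xaxis [ 0.0025  0.0016 -1.    ] q [-0.33  0.2   0.66  1.86 -0.13  1.13  0.2 ]
 rot total [-0.0053  0.0014 -0.0013]
-0.002 0.081 0.002
-0.002 0.081 0.006
-0.002 0.08 0.009
-0.002 0.08 0.013
-0.002 0.079 0.017
-0.002 0.078 0.02
-0.002 0.077 0.024
-0.002 0.076 0.027
```

Request:
{"fn": "play_rows", "kwargs": {"targets": [{"claw":1,"linear":[0,0.08,0.006],"rotation":[-0.001,0,0]},{"claw":1,"linear":[0,0.08,0.01],"rotation":[-0.001,0,0]},{"claw":1,"linear":[0,0.079,0.014],"rotation":[-0.001,0,0]},{"claw":1,"linear":[0,0.078,0.018],"rotation":[-0.001,0,0]},{"claw":1,"linear":[0,0.077,0.022],"rotation":[-0.001,0,0]},{"claw":1,"linear":[0,0.076,0.026],"rotation":[0,0,0]}]}}

```text
time: 20.63
position: [0.5232, -0.1603, 0.1229]
tool_rot: [0.136, 1.566, -0.145]
ft_force: [3.4, -2.8, -0.2]
grip_width: 0.208
```

```bash
python3 -c "
from h import *
fa(1)
gen(.01,.08,8)"
```

```text
F vice 2.93 -2.9 -0.62 sd [0.05 0.3  0.43]
t 20.68 axis [-21.88  15.87] r 27.81 phi 138.7 tip z 0.0799
t 20.68 p [ 0.5234 -0.1598  0.1228] F [ 3.27 -2.15 -1.05] w 0.204
 zyaw -10.2 xaxis [ 1.0e-04 -5.2e-03 -1.0e+00] q [-0.34  0.2   0.65  1.86 -0.13  1.13  0.18]
 rot total [-0.0023  0.0007  0.0033]
-0.003 0.077 0.024
-0.003 0.076 0.027
-0.003 0.074 0.031
-0.003 0.073 0.034
-0.003 0.071 0.038
-0.003 0.07 0.041
-0.003 0.068 0.044
-0.003 0.066 0.047
```

Request:
{"fn": "play_rows", "kwargs": {"targets": [{"claw":1,"linear":[0,0.077,0.024],"rotation":[0,0,0.001]},{"claw":1,"linear":[0,0.076,0.027],"rotation":[0,0,0.001]},{"claw":1,"linear":[0,0.074,0.031],"rotation":[0,0,0.001]},{"claw":1,"linear":[0,0.073,0.034],"rotation":[0,0,0.001]},{"claw":1,"linear":[0,0.071,0.038],"rotation":[0,0,0.001]},{"claw":1,"linear":[0,0.07,0.041],"rotation":[0,0,0.001]}]}}

```text
time: 21.18
position: [0.5277, -0.1551, 0.1223]
tool_rot: [0.14, 1.569, -0.145]
ft_force: [2.1, -4.7, -0.2]
grip_width: 0.205
```

```bash
python3 -c "
from h import *
fa(1)
gen(.012,.08,8)"
```

```text
F vice 2.26 -4.76 -0.36 sd [0.86 0.36 0.16]
t 21.23 axis [-16.79  20.06] r 27.54 phi 125.0 tip z 0.0793
t 21.23 p [ 0.5279 -0.1549  0.1223] F [ 3.77 -4.03 -0.52] w 0.198
 zyaw -10.38 xaxis [-0.0026 -0.0029 -1.    ] q [-0.34  0.21  0.65  1.85 -0.13  1.13  0.17]
 rot total [-0.0042 -0.0013  0.0021]
-0.006 0.07 0.04
-0.006 0.068 0.043
-0.006 0.066 0.046
-0.006 0.064 0.049
-0.006 0.062 0.052
-0.006 0.059 0.055
-0.006 0.057 0.057
-0.006 0.054 0.06
```

Request:
{"fn": "play_rows", "kwargs": {"targets": [{"claw":1,"linear":[-0.006,0.068,0.042],"rotation":[-0.001,0,0.001]},{"claw":1,"linear":[-0.006,0.066,0.045],"rotation":[-0.001,0,0.001]},{"claw":1,"linear":[-0.006,0.064,0.048],"rotation":[-0.001,0,0.001]},{"claw":1,"linear":[-0.006,0.062,0.051],"rotation":[-0.001,0,0]},{"claw":1,"linear":[-0.006,0.06,0.054],"rotation":[0,0,0]},{"claw":1,"linear":[-0.006,0.057,0.057],"rotation":[0,0,0]},{"claw":1,"linear":[-0.006,0.054,0.06],"rotation":[0,0,0]}]}}

```text
time: 21.82
position: [0.5337, -0.151, 0.1216]
tool_rot: [0.137, 1.578, -0.145]
ft_force: [1.9, -5.1, 0.3]
grip_width: 0.203
```

```bash
python3 -c "
from h import *
fa(1)
gen(.012,.08,8)"
```

```text
F vice 1.39 -5.04 0.0 sd [0.21 0.32 0.31]
t 21.87 axis [-10.11  23.32] r 27.38 phi 109.4 tip z 0.0786
t 21.87 p [ 0.5342 -0.1508  0.1216] F [ 2.31 -4.47 -0.3 ] w 0.206
 zyaw -10.23 xaxis [-0.0118 -0.0041 -0.9999] q [-0.35  0.23  0.64  1.83 -0.14  1.15  0.17]
 rot total [-0.0025 -0.007   0.0039]
-0.01 0.057 0.057
-0.01 0.054 0.06
-0.01 0.052 0.062
-0.01 0.049 0.065
-0.01 0.046 0.067
-0.01 0.043 0.069
-0.01 0.039 0.071
-0.01 0.036 0.072
```

Request:
{"fn": "play_rows", "kwargs": {"targets": [{"claw":1,"linear":[-0.01,0.054,0.058],"rotation":[0,-0.002,0.001]},{"claw":1,"linear":[-0.01,0.051,0.061],"rotation":[0,-0.002,0.001]},{"claw":1,"linear":[-0.01,0.049,0.063],"rotation":[0,-0.002,0.001]},{"claw":1,"linear":[-0.01,0.046,0.066],"rotation":[0,-0.002,0.001]},{"claw":1,"linear":[-0.01,0.043,0.068],"rotation":[0,-0.002,0.001]},{"claw":1,"linear":[-0.01,0.04,0.07],"rotation":[0,-0.002,0]},{"claw":1,"linear":[-0.01,0.036,0.072],"rotation":[0,-0.002,0]}]}}

```text
time: 22.45
position: [0.5412, -0.1483, 0.1208]
tool_rot: [0.139, 1.568, -0.146]
ft_force: [-0.4, -5.1, 0.1]
grip_width: 0.204
```

```bash
python3 -c "
from h import *
fa(1)
gen(.012,.08,8)"
```

```text
F vice -0.98 -5.13 -0.51 sd [0.14 0.14 0.62]
t 22.5 axis [-2.4  24.73] r 27.27 phi 92.9 tip z 0.0778
t 22.5 p [ 0.5415 -0.1482  0.1208] F [-0.1  -5.36 -1.13] w 0.204
 zyaw -10.37 xaxis [-0.002  -0.0047 -1.    ] q [-0.35  0.24  0.64  1.82 -0.15  1.14  0.16]
 rot total [-0.0041 -0.0007  0.0032]
-0.013 0.038 0.071
-0.013 0.035 0.073
-0.013 0.032 0.074
-0.013 0.028 0.076
-0.013 0.025 0.077
-0.013 0.021 0.078
-0.013 0.018 0.079
-0.013 0.014 0.08
```

Request:
{"fn": "play_rows", "kwargs": {"targets": [{"claw":1,"linear":[-0.013,0.036,0.072],"rotation":[-0.001,0,0.001]},{"claw":1,"linear":[-0.013,0.033,0.073],"rotation":[-0.001,0,0.001]},{"claw":1,"linear":[-0.013,0.03,0.075],"rotation":[-0.001,0,0.001]},{"claw":1,"linear":[-0.013,0.026,0.076],"rotation":[-0.001,0,0.001]},{"claw":1,"linear":[-0.013,0.023,0.077],"rotation":[0,0,0]},{"claw":1,"linear":[-0.013,0.019,0.078],"rotation":[0,0,0]},{"claw":1,"linear":[-0.013,0.016,0.079],"rotation":[0,0,0]}]}}

```text
time: 23.08
position: [0.5489, -0.1481, 0.1202]
tool_rot: [0.138, 1.583, -0.14]
ft_force: [-2.0, -4.9, -0.5]
grip_width: 0.204
```

```bash
python3 -c "
from h import *
fa(1)
gen(.014,.08,8)"
```

```text
F vice -1.79 -4.6 -1.56 sd [0.84 0.07 1.08]
t 23.13 axis [ 5.18 23.76] r 26.98 phi 76.8 tip z 0.0772
t 23.13 p [ 0.5493 -0.1482  0.1202] F [-0.27 -4.74 -2.65] w 0.204
 zyaw -10.12 xaxis [-1.590e-02 -3.000e-04 -9.999e-01] q [-0.34  0.27  0.64  1.79 -0.17  1.16  0.18]
 rot total [-0.0013 -0.01    0.0019]
-0.017 0.019 0.079
-0.017 0.015 0.08
-0.017 0.012 0.08
-0.017 0.008 0.081
-0.017 0.004 0.081
-0.017 0.001 0.081
-0.017 -0.003 0.081
-0.017 -0.007 0.081
```

Request:
{"fn": "play_rows", "kwargs": {"targets": [{"claw":1,"linear":[-0.016,0.017,0.079],"rotation":[0,-0.003,0]},{"claw":1,"linear":[-0.016,0.013,0.08],"rotation":[0,-0.003,0]},{"claw":1,"linear":[-0.016,0.01,0.08],"rotation":[0,-0.003,0]},{"claw":1,"linear":[-0.016,0.006,0.081],"rotation":[0,-0.003,0]},{"claw":1,"linear":[-0.016,0.003,0.081],"rotation":[0,-0.002,0]},{"claw":1,"linear":[-0.016,-0.001,0.081],"rotation":[0,-0.002,0]}]}}

```text
time: 23.63
position: [0.555, -0.1494, 0.1194]
tool_rot: [0.136, 1.573, -0.143]
ft_force: [-2.6, -4.2, 1.0]
grip_width: 0.205
```

```bash
python3 -c "
from h import *
fa(1)
gen(.014,.08,8)"
```

```text
F vice -2.56 -4.5 -0.08 sd [0.67 0.58 1.12]
t 23.68 axis [10.98 21.61] r 26.92 phi 63.6 tip z 0.0764
t 23.68 p [ 0.5552 -0.1494  0.1193] F [-1.22 -5.39 -1.2 ] w 0.202
 zyaw -10.2 xaxis [-0.0068 -0.0041 -1.    ] q [-0.33  0.27  0.64  1.79 -0.17  1.15  0.18]
 rot total [-0.0022 -0.0038  0.0033]
-0.021 0.001 0.081
-0.021 -0.003 0.081
-0.021 -0.007 0.081
-0.021 -0.011 0.081
-0.021 -0.014 0.08
-0.021 -0.018 0.079
-0.021 -0.021 0.078
-0.021 -0.025 0.077
```

Request:
{"fn": "play_rows", "kwargs": {"targets": [{"claw":1,"linear":[-0.018,0,0.081],"rotation":[0,-0.001,0.001]},{"claw":1,"linear":[-0.018,-0.004,0.081],"rotation":[0,-0.001,0.001]},{"claw":1,"linear":[-0.018,-0.008,0.081],"rotation":[0,-0.001,0.001]},{"claw":1,"linear":[-0.018,-0.012,0.08],"rotation":[0,-0.001,0.001]},{"claw":1,"linear":[-0.018,-0.016,0.08],"rotation":[0,-0.001,0]},{"claw":1,"linear":[-0.018,-0.02,0.079],"rotation":[0,-0.001,0]},{"claw":1,"linear":[-0.018,-0.023,0.078],"rotation":[0,-0.001,0]},{"claw":1,"linear":[-0.018,-0.027,0.077],"rotation":[0,-0.001,0]}]}}

```text
time: 24.35
position: [0.5615, -0.1528, 0.1184]
tool_rot: [0.144, 1.583, -0.137]
ft_force: [-3.9, -4.5, -1.2]
grip_width: 0.201
```

```bash
python3 -c "
from h import *
fa(1)
gen(.014,.08,9)"
```

```text
F vice -3.66 -2.91 -1.54 sd [0.69 1.1  0.3 ]
t 24.4 axis [16.84 17.23] r 26.6 phi 47.9 tip z 0.0754
t 24.4 p [ 0.5618 -0.1531  0.1184] F [-2.52 -2.31 -1.84] w 0.206
 zyaw -10.23 xaxis [-0.0157  0.0051 -0.9999] q [-0.32  0.3   0.64  1.76 -0.19  1.16  0.2 ]
 rot total [-0.0025 -0.0104 -0.0015]
-0.023 -0.021 0.078
-0.023 -0.025 0.077
-0.023 -0.028 0.076
-0.023 -0.032 0.075
-0.023 -0.035 0.073
-0.023 -0.039 0.071
-0.023 -0.042 0.07
-0.023 -0.045 0.068
-0.023 -0.048 0.066
```

Request:
{"fn": "play_rows", "kwargs": {"targets": [{"claw":1,"linear":[-0.024,-0.021,0.078],"rotation":[0,-0.003,0]},{"claw":1,"linear":[-0.024,-0.025,0.077],"rotation":[0,-0.003,0]},{"claw":1,"linear":[-0.024,-0.029,0.076],"rotation":[0,-0.003,0]},{"claw":1,"linear":[-0.024,-0.033,0.074],"rotation":[0,-0.003,0]},{"claw":1,"linear":[-0.024,-0.037,0.072],"rotation":[0,-0.002,0]},{"claw":1,"linear":[-0.024,-0.04,0.07],"rotation":[0,-0.002,0]},{"claw":1,"linear":[-0.024,-0.044,0.068],"rotation":[0,-0.002,0]}]}}

```text
time: 24.98
position: [0.5666, -0.1579, 0.1188]
tool_rot: [0.144, 1.571, -0.135]
ft_force: [-5.2, -1.8, -0.4]
grip_width: 0.203
```

```bash
python3 -c "
from h import *
fa(1)
gen(.016,.08,9)"
```

```text
F vice -4.64 -1.52 -0.91 sd [0.81 0.38 0.47]
t 25.03 axis [21.25 11.54] r 26.31 phi 32.3 tip z 0.0758
t 25.03 p [ 0.5668 -0.1581  0.1188] F [-3.56 -2.55 -1.38] w 0.206
 zyaw -10.2 xaxis [-0.0043  0.0062 -1.    ] q [-0.31  0.3   0.64  1.75 -0.2   1.16  0.21]
 rot total [-0.0023 -0.0034 -0.0034]
-0.021 -0.04 0.071
-0.021 -0.043 0.069
-0.021 -0.047 0.067
-0.021 -0.05 0.065
-0.021 -0.052 0.062
-0.021 -0.055 0.06
-0.021 -0.058 0.057
-0.021 -0.06 0.055
-0.021 -0.063 0.052
```

Request:
{"fn": "play_rows", "kwargs": {"targets": [{"claw":1,"linear":[-0.02,-0.04,0.071],"rotation":[0,-0.001,-0.001]},{"claw":1,"linear":[-0.02,-0.043,0.069],"rotation":[0,-0.001,-0.001]},{"claw":1,"linear":[-0.02,-0.047,0.067],"rotation":[0,-0.001,-0.001]},{"claw":1,"linear":[-0.02,-0.05,0.065],"rotation":[0,-0.001,-0.001]},{"claw":1,"linear":[-0.02,-0.053,0.062],"rotation":[0,-0.001,-0.001]},{"claw":1,"linear":[-0.02,-0.056,0.06],"rotation":[0,-0.001,0]},{"claw":1,"linear":[-0.02,-0.059,0.057],"rotation":[0,-0.001,0]}]}}

```text
time: 25.62
position: [0.5697, -0.1618, 0.1185]
tool_rot: [0.143, 1.58, -0.133]
ft_force: [-4.5, -1.8, 0.0]
grip_width: 0.206
```

```bash
python3 -c "
from h import *
fa(1)
gen(.018,.08,9)"
```

```text
F vice -5.06 -1.08 -0.32 sd [0.33 0.03 0.35]
t 25.67 axis [23.5   7.24] r 26.37 phi 21.7 tip z 0.0754
t 25.67 p [ 0.5697 -0.162   0.1185] F [-5.18 -1.76 -0.68] w 0.204
 zyaw -10.06 xaxis [-0.0126  0.0075 -0.9999] q [-0.29  0.32  0.63  1.74 -0.21  1.17  0.23]
 rot total [-0.0007 -0.0087 -0.0033]
-0.022 -0.051 0.064
-0.022 -0.054 0.062
-0.022 -0.057 0.059
-0.022 -0.06 0.056
-0.022 -0.062 0.054
-0.022 -0.064 0.051
-0.022 -0.067 0.048
-0.022 -0.069 0.045
-0.022 -0.071 0.041
```

Request:
{"fn": "play_rows", "kwargs": {"targets": [{"claw":1,"linear":[-0.022,-0.053,0.062],"rotation":[0,-0.002,-0.001]},{"claw":1,"linear":[-0.022,-0.056,0.06],"rotation":[0,-0.002,-0.001]},{"claw":1,"linear":[-0.022,-0.059,0.057],"rotation":[0,-0.002,-0.001]},{"claw":1,"linear":[-0.022,-0.062,0.053],"rotation":[0,-0.002,-0.001]},{"claw":1,"linear":[-0.022,-0.064,0.05],"rotation":[0,-0.002,0]},{"claw":1,"linear":[-0.022,-0.066,0.047],"rotation":[0,-0.002,0]},{"claw":1,"linear":[-0.022,-0.068,0.044],"rotation":[0,-0.002,0]},{"claw":1,"linear":[-0.022,-0.07,0.04],"rotation":[0,-0.002,0]}]}}

```text
time: 26.33
position: [0.5716, -0.1669, 0.1186]
tool_rot: [0.143, 1.573, -0.127]
ft_force: [-5.0, -0.1, -0.8]
grip_width: 0.207
```

```bash
python3 -c "
from h import *
fa(1)
gen(.018,.08,9)"
```

```text
F vice -4.55 0.26 -0.89 sd [0.47 0.25 0.06]
t 26.38 axis [24.84  1.67] r 26.18 phi 9.2 tip z 0.0757
t 26.38 p [ 0.5717 -0.1674  0.1187] F [-4.07 -0.64 -0.96] w 0.209
 zyaw -9.83 xaxis [-0.0052  0.0102 -0.9999] q [-0.28  0.32  0.64  1.73 -0.22  1.16  0.24]
 rot total [ 0.0019 -0.0044 -0.0058]
-0.021 -0.064 0.051
-0.021 -0.066 0.048
-0.021 -0.068 0.045
-0.021 -0.07 0.042
-0.021 -0.072 0.039
-0.021 -0.074 0.036
-0.021 -0.075 0.032
-0.021 -0.077 0.029
-0.021 -0.078 0.025
```

Request:
{"fn": "play_rows", "kwargs": {"targets": [{"claw":1,"linear":[-0.02,-0.064,0.05],"rotation":[0,-0.001,-0.001]},{"claw":1,"linear":[-0.02,-0.066,0.047],"rotation":[0,-0.001,-0.001]},{"claw":1,"linear":[-0.02,-0.068,0.044],"rotation":[0,-0.001,-0.001]},{"claw":1,"linear":[-0.02,-0.07,0.041],"rotation":[0,-0.001,-0.001]},{"claw":1,"linear":[-0.02,-0.06,0.038],"rotation":[0,-0.001,0]},{"claw":1,"linear":[-0.02,-0.02,0.035],"rotation":[0,-0.001,0]},{"claw":1,"linear":[-0.02,0,0.032],"rotation":[0,0,0]},{"claw":1,"linear":[-0.02,0,0.032],"rotation":[0,0,0]},{"claw":1,"linear":[-0.02,0,0.032],"rotation":[0,0,0]}]}}

```text
time: 27.13
position: [0.573, -0.1722, 0.1195]
tool_rot: [0.142, 1.58, -0.125]
ft_force: [-5.7, -1.2, -2.8]
grip_width: 0.206
```

```bash
python3 -c "
from h import *
fa(4)
gen(.018,.08,1)"
```

```text
F vice -5.71 -0.51 -2.07 sd [0.45 0.34 0.69]
t 27.33 axis [25.38 -3.27] r 26.39 phi -1.7 tip z 0.0765
t 27.33 p [ 0.5731 -0.1722  0.1195] F [-5.87 -1.23 -2.39] w 0.206
 zyaw -9.73 xaxis [-0.012   0.0119 -0.9999] q [-0.27  0.33  0.64  1.72 -0.22  1.18  0.26]
 rot total [ 0.0029 -0.0088 -0.0061]
-0.159 -0.072 0.038
```

Request:
{"fn": "play_rows", "kwargs": {"targets": [{"claw":1,"linear":[0,-0.04,-0.12],"rotation":[0.001,-0.002,-0.002]},{"claw":1,"linear":[0,-0.04,-0.13],"rotation":[0.001,-0.002,-0.002]},{"claw":1,"linear":[0,-0.02,-0.13],"rotation":[0.001,-0.002,-0.002]},{"claw":1,"linear":[0,0,-0.1],"rotation":[0,-0.002,0]},{"claw":1,"linear":[-0.1,0,-0.05],"rotation":[0,0,0]},{"claw":1,"linear":[-0.4,0,0],"rotation":[0,0,0]},{"claw":1,"linear":[-0.6,0,0],"rotation":[0,0,0]},{"claw":1,"linear":[-0.8,0,0],"rotation":[0,0,0]},{"claw":1,"linear":[-0.8,0,0],"rotation":[0,0,0]},{"claw":1,"linear":[-0.5,0,0],"rotation":[0,0,0]}]}}

```text
time: 28.17
position: [0.5646, -0.1679, 0.2067]
tool_rot: [0.137, 1.55, -0.131]
ft_force: [0.9, -0.4, -0.3]
grip_width: 0.203
```

```bash
python3 -c "
from h import *
s=tell((.5563,.1339,.20),-9.7); print(axis_v(s))"
```

```text
t 28.17 p [ 0.5646 -0.1679  0.2067] F [ 0.95 -0.39 -0.32] w 0.203
 zyaw -9.81 xaxis [ 0.0164  0.0022 -0.9999] q [-0.32  0.21  0.66  1.67 -0.14  1.29  0.19]
 rows linear total [ 0.288 11.838 -2.389]
 rot total [-0.0012  0.01   -0.0031]
(array([18.00001215,  2.00448356]), np.float64(18.111278022912007), np.float64(6.354284683998362), np.float64(0.1636581674974618))
```

Request:
{"fn": "play_rows", "kwargs": {"targets": [{"claw":1,"linear":[0,0.5,-0.1],"rotation":[0,0.001,0]},{"claw":1,"linear":[0,0.9,-0.18],"rotation":[0,0.001,0]},{"claw":1,"linear":[0,0.9,-0.18],"rotation":[0,0.001,0]},{"claw":1,"linear":[0,0.9,-0.18],"rotation":[0,0.001,0]},{"claw":1,"linear":[0,0.9,-0.18],"rotation":[0,0.001,0]},{"claw":1,"linear":[0,0.9,-0.18],"rotation":[0,0.001,0]},{"claw":1,"linear":[0,0.9,-0.18],"rotation":[0,0.001,0]},{"claw":1,"linear":[0,0.9,-0.18],"rotation":[0,0.001,0]},{"claw":1,"linear":[0,0.9,-0.18],"rotation":[0,0.001,0]},{"claw":1,"linear":[0,0.9,-0.18],"rotation":[0,0.001,0]}]}}

```text
time: 29.0
position: [0.5675, 0.0508, 0.2265]
tool_rot: [0.152, 1.535, -0.141]
ft_force: [-0.0, 0.4, -0.9]
grip_width: 0.204
```

Request:
{"fn": "play_rows", "kwargs": {"targets": [{"claw":1,"linear":[0,0.9,-0.18],"rotation":[0,0,0]},{"claw":1,"linear":[0,0.9,-0.18],"rotation":[0,0,0]},{"claw":1,"linear":[0,0.9,-0.18],"rotation":[0,0,0]},{"claw":1,"linear":[0,0.3,-0.06],"rotation":[0,0,0]},{"claw":1,"linear":[0,0,0],"rotation":[0,0,0]},{"claw":1,"linear":[0,0,0],"rotation":[0,0,0]}]}}

```text
time: 29.5
position: [0.568, 0.1383, 0.2337]
tool_rot: [0.151, 1.527, -0.128]
ft_force: [-0.1, -0.6, -0.7]
grip_width: 0.204
```

```bash
python3 -c "
from h import *
s=tell((.5563,.1339,.125),-9.7)"
```

```text
t 29.5 p [0.568  0.1383 0.2337] F [-0.06 -0.64 -0.69] w 0.204
 zyaw -10.24 xaxis [ 0.0407  0.0108 -0.9991] q [-0.69  0.15  0.45  1.66 -0.07  1.31 -0.41]
 rows linear total [ 4.323 -0.334 -0.594]
 rot total [-0.0058  0.0243 -0.0113]
```

Request:
{"fn": "play_rows", "kwargs": {"targets": [{"claw":1,"linear":[0.4,-0.05,-0.05],"rotation":[-0.001,0.004,-0.002]},{"claw":1,"linear":[0.5,-0.05,-0.08],"rotation":[-0.001,0.004,-0.002]},{"claw":1,"linear":[0.5,-0.05,-0.08],"rotation":[-0.001,0.004,-0.002]},{"claw":1,"linear":[0.5,-0.05,-0.08],"rotation":[-0.001,0.004,-0.002]},{"claw":1,"linear":[0.5,-0.05,-0.08],"rotation":[-0.001,0.004,-0.002]},{"claw":1,"linear":[0.5,-0.05,-0.08],"rotation":[-0.001,0.004,-0.001]},{"claw":1,"linear":[0.4,0,-0.05],"rotation":[0,0,0]},{"claw":1,"linear":[0.3,0,0],"rotation":[0,0,0]},{"claw":1,"linear":[0,0,0],"rotation":[0,0,0]},{"claw":1,"linear":[0,0,0],"rotation":[0,0,0]}]}}

```text
time: 30.33
position: [0.5535, 0.1226, 0.1312]
tool_rot: [0.137, 1.574, -0.147]
ft_force: [0.9, 0.0, 0.1]
grip_width: 0.206
```

```bash
python3 - <<'E'
from h import *
s=tell((.5563,.1339,.125),-9.7)
o=[];p=s["position"]
for n in("scene","side"):
    X=cam(n); i=get_image(n); x,y=proj(X,(p[0],p[1],.08)).astype(int); x0,y0=x-33,y-40;print(x0,y0)
    o.append(cv2.resize((255*(i[y0:y0+80,x0:x0+66]/255.)**.5).astype(np.uint8),None,fx=6,fy=6,interpolation=cv2.INTER_CUBIC))
cv2.imwrite("pics/c8.png",np.hstack(o))
E
```

```text
t 30.33 p [0.5535 0.1226 0.1312] F [0.85 0.04 0.07] w 0.206
 zyaw -10.34 xaxis [-0.0083 -0.0056 -0.9999] q [-0.66  0.23  0.45  1.78 -0.1   1.17 -0.36]
 rows linear total [0.244 0.465 0.031]
 rot total [-0.0071 -0.0046  0.0044]
299 211
284 205
```

View pics/c8.png

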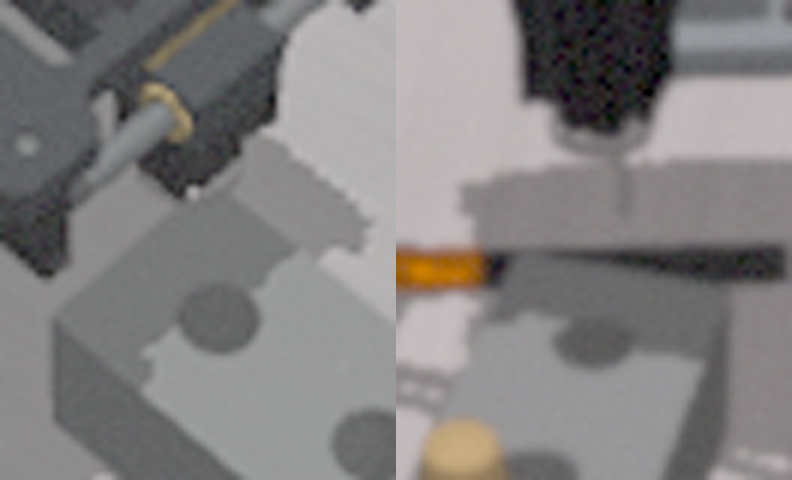

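The tool hangs upright. The hole is at scene crop (219,318) / side crop (198,343), and the guard is at side crop (206,140).

```bash
python3 - <<'E'
from h import *
np.set_printoptions(precision=4,suppress=True)
S=cam("scene");D=cam("side")
a=lambda x,y:(299+x/6,211+y/6); b=lambda x,y:(284+x/6,205+y/6)
print("hole",tri(ray(S,a(219,318)),ray(D,b(198,343))),plane(S,a(219,318),.055),plane(D,b(198,343),.055))
s=get_state();M=R.from_rotvec(s["tool_rot"]).as_matrix()
for n,q,dx in(("guard",b(206,137),.0155),("tip",b(232,213),.043)):
    z=s["position"][2]-dx;P=plane(D,q,z);print(n,P,"rel tool",M.T@(P-s["position"])*1e3)
s=tell((.5563,.1345,.115),-9.7)
E
```

```text
hole (array([0.5537, 0.1301, 0.0508]), np.float64(0.0008739330623507243)) [0.5564 0.1317 0.055 ] [0.5529 0.1345 0.055 ]
guard [0.5517 0.1238 0.1164] rel tool [15.5097  0.6853 -2.1158]
tip [0.5453 0.1198 0.0889] rel tool [43.0775 -4.2071 -7.6165]
t 30.43 p [0.5538 0.1228 0.1319] F [ 0.86 -0.66 -1.23] w 0.203
 zyaw -10.32 xaxis [-0.0074 -0.0052 -1.    ] q [-0.66  0.22  0.45  1.78 -0.1   1.17 -0.36]
 rows linear total [0.671 0.481 0.018]
 rot total [-0.0069 -0.0041  0.0041]
```

Request:
{"fn": "play_rows", "kwargs": {"targets": [{"claw":1,"linear":[0,0.12,0.005],"rotation":[-0.002,-0.001,0.001]},{"claw":1,"linear":[0,0.12,0.005],"rotation":[-0.002,-0.001,0.001]},{"claw":1,"linear":[0.05,0.12,0],"rotation":[-0.002,-0.001,0.001]},{"claw":1,"linear":[0.1,0.06,0],"rotation":[0,-0.001,0.001]},{"claw":1,"linear":[0.1,0,0],"rotation":[0,0,0]},{"claw":1,"linear":[0,0,0],"rotation":[0,0,0]},{"claw":1,"linear":[0,0,0],"rotation":[0,0,0]}]}}

```text
time: 31.02
position: [0.5585, 0.1362, 0.1284]
tool_rot: [0.135, 1.56, -0.128]
ft_force: [-0.1, -1.1, 0.8]
grip_width: 0.204
```

```bash
python3 -c "
from h import *
s=tell((.556,.1337,.0705),-9.7)"
```

```text
t 31.02 p [0.5585 0.1362 0.1284] F [-0.13 -1.14  0.79] w 0.204
 zyaw -9.62 xaxis [ 0.007   0.0036 -1.    ] q [-0.67  0.23  0.44  1.78 -0.11  1.14 -0.36]
 rows linear total [ 2.316 -0.126 -0.097]
 rot total [ 0.0009  0.004  -0.003 ]
```

Request:
{"fn": "play_rows", "kwargs": {"targets": [{"claw":1,"linear":[0.15,-0.04,-0.03],"rotation":[0,0.001,-0.001]},{"claw":1,"linear":[0.2,-0.04,-0.03],"rotation":[0,0.001,-0.001]},{"claw":1,"linear":[0.2,-0.03,-0.02],"rotation":[0,0.001,-0.001]},{"claw":1,"linear":[0.2,0,0],"rotation":[0,0.001,0]},{"claw":1,"linear":[0.1,0,0],"rotation":[0,0,0]},{"claw":1,"linear":[0,0,0],"rotation":[0,0,0]},{"claw":1,"linear":[0,0,0],"rotation":[0,0,0]}]}}

```text
time: 31.6
position: [0.5552, 0.1327, 0.1039]
tool_rot: [0.131, 1.569, -0.134]
ft_force: [0.3, 1.1, -1.2]
grip_width: 0.202
```

```bash
python3 -c "
from h import *
s=tell((.556,.1337,.0705),-9.7)"
```

```text
t 31.6 p [0.5552 0.1327 0.1039] F [ 0.35  1.14 -1.24] w 0.202
 zyaw -9.67 xaxis [-0.0025 -0.0015 -1.    ] q [-0.66  0.26  0.44  1.81 -0.12  1.11 -0.35]
 rows linear total [1.336 0.047 0.026]
 rot total [ 0.0004 -0.0014  0.0012]
```

Request:
{"fn": "play_rows", "kwargs": {"targets": [{"claw":1,"linear":[0.15,0.015,0.01],"rotation":[0,0,0]},{"claw":1,"linear":[0.2,0.015,0.01],"rotation":[0,0,0]},{"claw":1,"linear":[0.2,0.015,0],"rotation":[0,0,0]},{"claw":1,"linear":[0.2,0,0],"rotation":[0,0,0]},{"claw":1,"linear":[0.2,0,0],"rotation":[0,0,0]},{"claw":1,"linear":[0.1,0,0],"rotation":[0,0,0]},{"claw":1,"linear":[0,0,0],"rotation":[0,0,0]},{"claw":1,"linear":[0,0,0],"rotation":[0,0,0]}]}}

```text
time: 32.27
position: [0.5559, 0.1339, 0.0746]
tool_rot: [0.131, 1.569, -0.134]
ft_force: [0.3, 0.4, -0.9]
grip_width: 0.204
```

```bash
python3 -c "
from h import *
fa(2)
s=tell((.556,.1337,.0695),-9.7)"
```

```text
F vice -0.19 0.09 -0.61 sd [0.42 0.37 0.2 ]
t 32.37 p [0.5561 0.1339 0.0748] F [-0.11 -0.46 -0.4 ] w 0.207
 zyaw -9.66 xaxis [-0.0022 -0.0014 -1.    ] q [-0.66  0.29  0.43  1.83 -0.14  1.05 -0.34]
 rows linear total [ 0.213 -0.01  -0.002]
 rot total [ 0.0004 -0.0013  0.0011]
```

Request:
{"fn": "play_rows", "kwargs": {"targets": [{"claw":1,"linear":[0.06,0,0],"rotation":[0,0,0]},{"claw":1,"linear":[0.06,0,0],"rotation":[0,0,0]},{"claw":1,"linear":[0.05,0,0],"rotation":[0,0,0]},{"claw":1,"linear":[0.04,0,0],"rotation":[0,0,0]},{"claw":1,"linear":[0.04,0,0],"rotation":[0,0,0]}]}}

```text
time: 32.78
position: [0.557, 0.1342, 0.0693]
tool_rot: [0.132, 1.567, -0.133]
ft_force: [-0.5, 0.2, -1.2]
grip_width: 0.204
```

```bash
python3 -c "
from h import *
fa(2)
s=tell((.556,.1337,.0695),-9.7)"
```

```text
F vice 0.05 -0.18 -0.91 sd [0.38 0.27 0.32]
t 32.88 p [0.5569 0.1342 0.0691] F [ 0.32 -0.42 -1.  ] w 0.205
 zyaw -9.66 xaxis [-4.e-04 -5.e-04 -1.e+00] q [-0.66  0.3   0.43  1.84 -0.14  1.04 -0.34]
 rows linear total [-0.015 -0.025 -0.03 ]
 rot total [ 0.0005 -0.0002  0.0004]
```

Request:
{"fn": "play_rows", "kwargs": {"targets": [{"claw":1,"linear":[0.04,0,0],"rotation":[0,0,0]},{"claw":1,"linear":[0.04,0,0],"rotation":[0,0,0]},{"claw":1,"linear":[0.03,0,0],"rotation":[0,0,0]}]}}

```text
time: 33.13
position: [0.557, 0.1342, 0.069]
tool_rot: [0.133, 1.568, -0.132]
ft_force: [-0.6, -0.2, 3.3]
grip_width: 0.2
```

```bash
python3 -c "
from h import *
fa(2)
s=tell()"
```

```text
F vice -1.97 -0.14 4.97 sd [0.98 0.4  1.47]
t 33.23 p [0.557  0.1342 0.069 ] F [-2.77 -0.07  6.87] w 0.202
 zyaw -9.67 xaxis [-9.e-04  4.e-04 -1.e+00] q [-0.65  0.3   0.43  1.83 -0.14  1.04 -0.33]
```

The guard rests at the same height as at the grasp, with 5 N upwards. I'm releasing it.

Request:
{"fn": "play_rows", "kwargs": {"targets": [{"claw":0.6,"linear":[0,0,0],"rotation":[0,0,0]},{"claw":0.3,"linear":[0,0,0],"rotation":[0,0,0]},{"claw":0,"linear":[0,0,0],"rotation":[0,0,0]},{"claw":0,"linear":[0,0,0],"rotation":[0,0,0]},{"claw":0,"linear":[0,0,0],"rotation":[0,0,0]},{"claw":0,"linear":[0,0,0],"rotation":[0,0,0]},{"claw":0,"linear":[0,0,0],"rotation":[0,0,0]}]}}

```text
time: 33.82
position: [0.5577, 0.1344, 0.0686]
tool_rot: [0.133, 1.566, -0.132]
ft_force: [-0.0, -0.9, -0.3]
grip_width: 0.647
```

Request:
{"fn": "play_rows", "kwargs": {"targets": [{"claw":0,"linear":[-0.3,0,0],"rotation":[0,0,0]},{"claw":0,"linear":[-0.5,0,0],"rotation":[0,0,0]},{"claw":0,"linear":[-0.7,0,0],"rotation":[0,0,0]},{"claw":0,"linear":[-0.8,0,0],"rotation":[0,0,0]},{"claw":0,"linear":[-0.8,0,0],"rotation":[0,0,0]},{"claw":0,"linear":[-0.8,0,0],"rotation":[0,0,0]},{"claw":0,"linear":[-0.8,-0.3,0],"rotation":[0,0,0]},{"claw":0,"linear":[-0.5,-0.8,0],"rotation":[0,0,0]},{"claw":0,"linear":[0,-0.8,0],"rotation":[0,0,0]},{"claw":0,"linear":[0,-0.8,0],"rotation":[0,0,0]}]}}

```text
time: 34.65
position: [0.5471, 0.0714, 0.2145]
tool_rot: [0.129, 1.56, -0.122]
ft_force: [-0.3, -0.2, 0.6]
grip_width: 1.0
```

Request:
{"fn": "play_rows", "kwargs": {"targets": [{"claw":0,"linear":[0,-0.8,0],"rotation":[0,0,0]},{"claw":0,"linear":[0,-0.5,0],"rotation":[0,0,0]},{"claw":0,"linear":[0,0,0],"rotation":[0,0,0]},{"claw":0,"linear":[0,0,0],"rotation":[0,0,0]},{"claw":0,"linear":[0,0,0],"rotation":[0,0,0]}]}}

```text
time: 35.07
position: [0.543, 0.0334, 0.2211]
tool_rot: [0.137, 1.552, -0.125]
ft_force: [-0.3, 0.5, -0.1]
grip_width: 0.998
```

```bash
python3 -c "
from h import *
tell()
a=get_image('scene')[180:360,250:430];b=get_image('side')[200:380,230:410]
cv2.imwrite('pics/end.png',cv2.resize((255*(np.hstack([a,b])/255.)**.6).astype(np.uint8),None,fx=2.2,fy=2.2,interpolation=cv2.INTER_CUBIC))"
```

```text
t 35.07 p [0.543  0.0334 0.2211] F [-0.26  0.48 -0.08] w 0.998
 zyaw -9.6 xaxis [ 0.0154  0.0065 -0.9999] q [-0.59  0.08  0.52  1.75 -0.05  1.31 -0.23]
```

View pics/end.png

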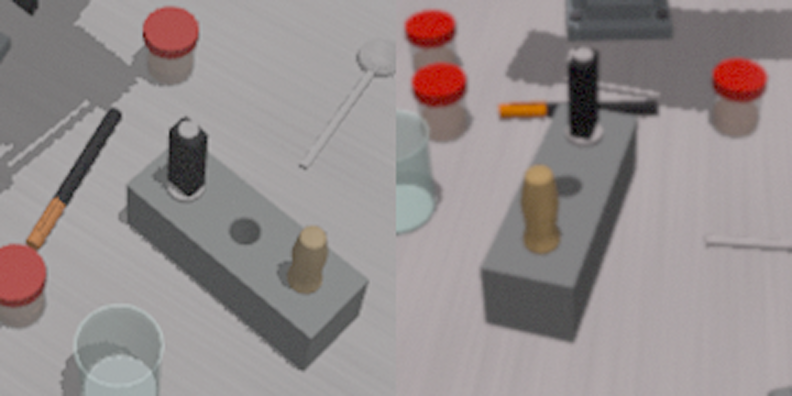

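The tool stands upright in the end hole with its guard flat, at scene crop (187,165). The file, jars, pen, spoon and beaker look undisturbed.

```bash
python3 -c "
from h import *
print(close_job())"
```

```text
the job is handed in; nothing more can be done
None
```

The job is done and handed in, but it gave no verdict. I took the tool out of the stand and hooked its blade inside the well on the thermometer side. I drew it clockwise through a full circle without lifting it out, lifted it out near the start, and stood it back in the end hole it came from.

- **Force:** mean sideways readings during the circle were about 4 to 6 N, a little above the 4 N wanted. No reading I took came near 10 N. I sampled the force only between moves, not continuously.
- **Time:** the circle took about 15 s, slower than the ten asked for. The whole job ended at about 35 s of the 72 s.
- **Depth:** by the arm's pose, the tip stayed about 4 to 12 mm below the block's top.
- **Placing:** the guard came to rest at the same height as when I gripped it (TCP z 0.069 m). The last picture shows the tool upright with its guard flat, and the gripper open and clear. The file, jars, pen, spoon and beaker look undisturbed.
- **Disagreement:** the blade's path measured about 2.5 mm off my camera estimate of the well's centre, along y, and about 1 mm along x. I put this down to where the tool sits in the grip and to calibration error. The outward push kept the blade in contact at every reading.

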